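# Start a cup for the gate kit

### The job

The gate kit in the plywood tray still lacks its insulator cup: twist the top orange cup out of its lock in the leaning stack as you draw it off along the lean, and stand it upright on its narrow foot in the tray's empty bay, letting go only once it stays put by itself. Then lower the red insulator into the standing cup, foot first and without dropping it in, and leave both standing and released. Do not turn the rack's clamp knob, and leave the other things where they lie.

Things in the scene. Friction and masses are not known exactly. Their poses are not given: they have to be found in the camera images.
- cup: Top cup of the leaning stack, the only loose one: orange plastic, 80 mm high, 70 g, top-heavy. Upper 30 mm: round collar 62 mm in diameter; below it a body tapers from 43 mm to a foot 33 mm in diameter. Floor 3 mm thick; cavity 40 mm wide under the collar, 30 mm at the floor. Origin: centre of the foot's underside. z: along its axis, out of the mouth. x: towards the white rib on its collar.
- cup_rim (a point): Centre of the cup's mouth (57 mm wide inside), 80 mm from its foot; axes as the cup's. At the start the collar stands wholly free on the equal collar below and the 50 mm long body is inside that cup. A bayonet lock (3 lugs under 3 nibs of the lower rim) stops a straight pull. Freed by a twist it has 1.5 mm side play and is clear of the lower cup after 50 mm along the axis.
- stack_mouth (a point): Centre of the rim of the cup beneath (the lower three are clamped and fixed). z: the stack's axis, 30 degrees from vertical, up and towards the robot. x: towards the lower cups' white ribs. The nested cup's x starts 0 to 8 degrees anticlockwise (about +z) from this x; it is free to draw off from 36 to 75 degrees (aim at 57), stops at 77, and the other way is blocked after some 5.
- clamp_knob (a joint): Black star knob (42 mm over its lobes) of the clamp that holds the lowest cup in the rack, on the upper far side of the rack; 0 rad = tight, as it must stay.
- tray: Plywood kit tray fixed to the bench, 150 mm (x) by 230 mm (y), floor 5 mm thick, edges 18 mm high, origin under its centre. A low divider at y = 0 makes two bays: the one at +y holds the green gate latch and the eye bolt, the one at -y is empty.
- bay (a point): Centre of the floor of the tray's empty bay (138 mm along x, 103 mm along y, edges 13 mm above this floor); axes as the tray's, z up.
- red_insulator: Red plastic ribbed post insulator standing upright on the bench, 112 mm tall, 45 g. Smooth round head 20 mm in diameter over the top 27 mm; ribs up to 25 mm and foot 24 mm in diameter. Origin: centre of the underside of its foot; z up. Standing in the cup it reaches about 35 mm above the cup's rim.
- black_insulator: A black insulator of the same shape and size; it must not be moved. Origin under its foot.
- gate_latch: Green plastic gate latch 104 x 40 x 38 mm lying in the tray's other bay (leave it). Origin: under its centre, x along its bolt.
- eye_bolt: Galvanized eye bolt 100 mm long, 44 mm over the eye, 10 mm thick, lying in the tray's other bay (leave it). x: towards the eye.
- fencing_plier: Steel fencing plier 250 mm long lying beyond the tray (leave it). x: towards the head.
- post_level: Aluminium angle post level 150 x 52 x 52 mm, beyond the tray to the left (leave it).
- staple_box: Cardboard box of staples 85 x 115 x 60 mm at the back right (leave it).
- screw_jar: Glass jar of screws, 62 mm in diameter and 80 mm tall, near left (leave it).
There are look-alikes about, which are no part of the job. What is shaped like the red_insulator but pink or purple is not meant.

How it is judged:
By the outcome, as a careful person would: the job done as asked, in the order asked, and still so for the second after the job is handed in, with the robot touching nothing.
It also fails if it takes over 67 s, if anything falls off the work surface, if the arm or the gripper's body presses on something with over 40 N, if the wrist force passes 120 N, or if a joint passes its speed limit or range.

### The arm

A 6-joint arm with a two-finger parallel gripper is mounted at the origin on the work surface. World frame = base frame: x ahead of the robot, y to its left, z up, the work surface at z = 0. Lengths are in m, angles in rad, forces in N, time in s.
With the tool pointing down it reaches from about 0.35 to 0.975 m from the base axis. Payload 7.1 kg.
Tool frame: the origin (TCP) lies midway between the tips of the shut fingers; the grasp point (between the pads) lies 19 mm behind it; z points along the fingers, y is the direction in which the jaws open and shut (so a half turn about z gives the same grasp; the last joint's range is limited). The gripper opens to 88 mm and grips with 3 to 60 N. Pads are 20 mm wide; open, the fingers measure 115 mm over their backs; the gripper's body (75 mm by 178 mm) begins 61 mm behind the grasp point.
Start: joints at [-1.184, 0.423, 1.63, -0, 1.089, -0.019], TCP at [0.247, -0.574, 0.223] pointing down, gripper open.
Joint ranges: [-3, 3], [-0.9, 2.11], [0.09, 2.58], [-1.31, 4.45], [0.11, 2.69], [-2.54, 2.54]. Speed limits (rad/s): [2.39, 2.39, 3.01, 3.14, 3.14, 3.14].

### API

Orientations are given as a unit quaternion [w, x, y, z].
In Python, from bench import manip, cams gives the robot as it stands.
- The arm moves only by the tool send_rows, never from a script. Its argument "rows" is a list of rows, each a list of 3 entries, a list of its own where there are three numbers: the shift along the world's x, y, z in m, then the turn, a rotation vector about the world's x, y, z in degrees, then the finger opening in m, from 0 to 0.0878. A call has 1 to 10 rows; each row is the pose to reach, as a shift and turn from the pose commanded when the call began; what a row does not reach only later rows make up. A row lasts 1/12 s, in which the tool goes at most 41.7 mm and 7.16 degrees, less where a joint would pass 70% of its speed; a pose out of reach is approached as far as the arm can. A call with a gripper value outside its range is refused whole. The fingers move at their own pace and stop on an object; the grip force is fixed at half the most. Time passes only in rows, so rows that repeat a pose let the fingers close. It gives the time, the measured TCP pose, the force and the opening at its end, in the units of the state.
- manip.state(): the state, without advancing time (a new reading comes with each control period).
- cams.capture(name): name is "scene" or "side" or "wrist"; returns a dict with "color" (400x640x3 uint8, blue, green, red), "range_z" (400x640 float32, m along the optical axis (not along the pixel's ray), 0 where there is no reading), "mtx" (3x3 intrinsics, pixels), "xyz" and "attitude" of the camera in the world. Camera axes: x right, y up, looking along -z (the intrinsics and any distortion apply to the point x, -y, -z); pixel columns grow to the right and rows downward; lengths in m; the calibration is good to about 2 mm. A picture is of the moment at which its call begins.
- manip.hand_in(): hands the job in, once; it reports no verdict.
Trained networks look in a picture, given as the dict that the camera call returned (one of the last four; its "shot" number tells which), for a name from the list of things; names that differ only in an ending like _2 or _b are one class to them, and where a whole thing is asked for, a point or a joint stands for the part that bears it (a point fixed in the world has none). Each returns a list of dicts, best first, with "p" (0 to 1); they miss things now and then, are a little off and sometimes report something else, mostly with a low value. They report only what shows in the picture. A call takes as long as a camera call. They do not tell look-alikes from the thing itself.
- cams.regions_of(picture, name): "region" (400x640 bool, what is visible of it) and "position" ([row, column] in pixels, amid what is visible of it).
- cams.mark_of(picture, name): "position" ([row, column] in pixels: a listed point, or the origin of a listed thing).
The state is a dict: "t": time; "joints": joint angles; "qd": joint speeds; "effort": joint torques, N m; "eef_pos": TCP position; "eef_rot": TCP orientation; "ft_force": force on the tool from outside, world axes, zero at the start; "ft_torque": the same for the moment, N m; "opening": opening from 0.0 (shut) to 1.0 (fully open).
Only numpy, scipy, OpenCV 4.12 (cv2) and the standard library are available. Lean on these libraries where they do the work, as an engineer would, in place of code of your own. Each camera call takes 0.05 s, during which the arm holds its last target.

## Working session

There is one attempt and no reset: what is moved stays moved. The work goes in short steps, Python scripts to look and compute and a tool call to move; the robot and the scene stay as the last step left them, time stands still between calls to the robot, and variables do not carry over. Pictures are saved under pics/ and viewed, and the job is handed in when it is done.

Besides the shell and the picture viewer there is one more tool, called after "Call:" as name([rows], argument=value, ...), one row to a line, values as JSON. send_rows: Moves the arm, as the interface text tells. Its arguments: {"type":"object","properties":{"rows":{"type":"array"}},"required":["rows"]}

```bash
ls -la; mkdir -p pics
cat > h.py <<'E'
import numpy as np, cv2
from bench import manip, cams
from scipy.spatial.transform import Rotation as R
def q(w): return R.from_quat([w[1],w[2],w[3],w[0]])
def cap(n,save=None):
    p=cams.capture(n)
    if save: cv2.imwrite('pics/'+save,p['color'])
    return p
def cam(p):
    a=np.array(p['attitude']); 
    Rm=a if a.shape==(3,3) else q(a).as_matrix()
    return Rm,np.array(p['xyz'])
def pt(p,r,c,z=None):
    "pixel->world using depth"
    Rm,t=cam(p);K=np.array(p['mtx'])
    d=p['range_z'][int(round(r)),int(round(c))] if z is None else z
    v=np.array([(c-K[0,2])/K[0,0]*d,-(r-K[1,2])/K[1,1]*d,-d])
    return Rm@v+t
def cloud(p,mask):
    r,c=np.nonzero(mask&(p['range_z']>0));d=p['range_z'][r,c]
    Rm,t=cam(p);K=np.array(p['mtx'])
    v=np.c_[(c-K[0,2])/K[0,0]*d,-(r-K[1,2])/K[1,1]*d,-d]
    return v@Rm.T+t,r,c
def proj(p,X):
    Rm,t=cam(p);K=np.array(p['mtx'])
    v=(np.atleast_2d(X)-t)@Rm
    return np.c_[K[1,2]+K[1,1]*(-v[:,1])/(-v[:,2]),K[0,2]+K[0,0]*v[:,0]/(-v[:,2])]
def ray(p,r,c):
    Rm,t=cam(p);K=np.array(p['mtx'])
    v=Rm@np.array([(c-K[0,2])/K[0,0],-(r-K[1,2])/K[1,1],-1]);return t,v/np.linalg.norm(v)
E
python3 - <<'E'
from h import *
np.set_printoptions(precision=4,suppress=True)
for n in ['scene','side','wrist']:
    p=cap(n,n+'0.png'); print(n,p['xyz'],p['attitude'],p['mtx'],[k for k in p],p['shot'])
    for m in (['cup','stack_mouth','cup_rim','red_insulator','tray','bay','clamp_knob','black_insulator']):
        a=cams.mark_of(p,m); print(m,[(np.round(x['position']),round(x['p'],2)) for x in a][:4])
print(manip.state())
E
```

```text
total 12
drwxr-xr-x  3 agent agent 4096 Dec  7 15:33 .
drwxr-xr-x 23 root  root  4096 Dec  7 15:33 ..
drwxr-xr-x  2 agent agent 4096 Dec  7 15:33 pics
scene [ 1.2857 -0.5622  0.9253] [0.8097 0.3828 0.1885 0.4028] [[462.9729   0.     323.2362]
 [  0.     462.9729 201.563 ]
 [  0.       0.       1.    ]] ['color', 'range_z', 'mtx', 'xyz', 'attitude', 'shot'] 1
cup [(array([162., 405.]), 0.84)]
stack_mouth [(array([146., 400.]), 0.66), (array([230., 338.]), 0.57)]
cup_rim [(array([141., 396.]), 0.75)]
red_insulator [(array([306., 246.]), 0.91), (array([314., 270.]), 0.78), (array([324., 212.]), 0.76), (array([295., 223.]), 0.73)]
tray [(array([239., 311.]), 0.58)]
bay [(array([245., 296.]), 0.74), (array([357., 254.]), 0.42), (array([308., 337.]), 0.26)]Traceback (most recent call last):
  File "<stdin>", line 6, in <module>
ValueError: it knows: bay, black_insulator, cup, cup_rim, eye_bolt, fencing_plier, gate_latch, post_level, red_insulator, screw_jar, stack_mouth, staple_box, tray
```

Run:
```python
from h import *
import pickle
np.set_printoptions(precision=4,suppress=True)
for n in ['side','wrist']:
    p=cap(n,n+'0.png'); print(n,p['xyz'],p['attitude'],p['mtx'],p['shot']);pickle.dump(p,open(n+'0.pkl','wb'))
    for m in (['cup','stack_mouth','cup_rim','red_insulator','bay','black_insulator']):
        a=cams.mark_of(p,m); print(m,[(np.round(x['position']),round(x['p'],2)) for x in a][:5])
p=cap('scene');pickle.dump(p,open('scene0.pkl','wb'))
print(manip.state())
```

```text
side [0.0048 0.7218 0.8544] [-0.2793 -0.1423  0.4038  0.8594] [[362.0547   0.     324.7589]
 [  0.     362.0547 200.5162]
 [  0.       0.       1.    ]] 2
cup [(array([263., 255.]), 0.81)]
stack_mouth [(array([251., 263.]), 0.65)]
cup_rim [(array([249., 270.]), 0.76)]
red_insulator [(array([184., 341.]), 0.69), (array([182., 356.]), 0.63), (array([168., 367.]), 0.57), (array([187., 376.]), 0.46), (array([351., 316.]), 0.25)]
bay [(array([220., 352.]), 0.91), (array([167., 334.]), 0.17)]
black_insulator [(array([193., 394.]), 0.56)]
wrist [ 0.3105 -0.5483  0.3858] [ 0.8286 -0.1061  0.0693 -0.5452] [[289.4701   0.     319.7126]
 [  0.     289.4701 201.8516]
 [  0.       0.       1.    ]] 3
cup []
stack_mouth []
cup_rim []
red_insulator []
bay []
black_insulator []
{'t': 1.1, 'joints': array([-1.184 ,  0.4231,  1.6299,  0.    ,  1.0886, -0.019 ]), 'qd': array([ 0.0008, -0.0012, -0.0018, -0.001 , -0.0001,  0.0003]), 'effort': array([ -0.0006, -54.4593, -27.4044,   0.0644,   0.0169,  -0.    ]), 'eef_pos': array([ 0.2467, -0.5742,  0.2227]), 'eef_rot': array([0.    , 0.9795, 0.2015, 0.    ]), 'ft_force': array([ 0.4197, -0.4567,  0.0983]), 'ft_torque': array([-0.0167, -0.0254,  0.0045]), 'opening': 0.9960646220717931}
```

View pics/scene0.png

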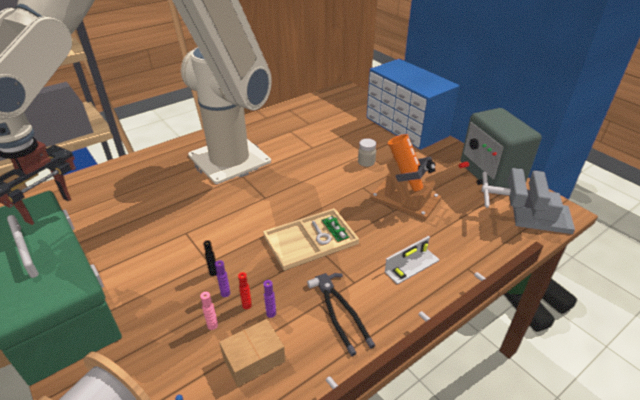

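View pics/side0.png

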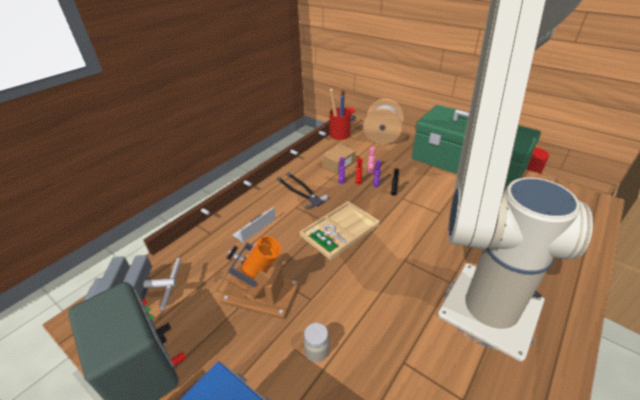

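View pics/wrist0.png

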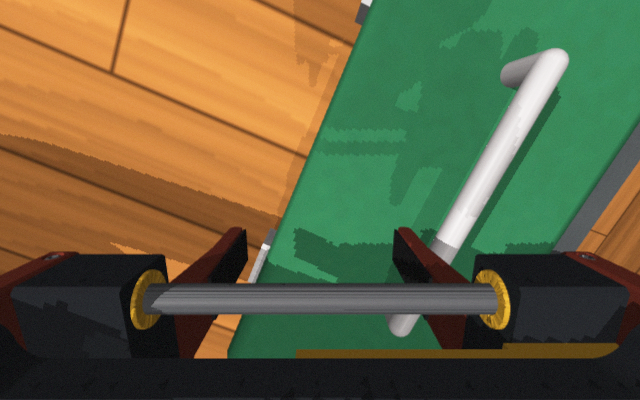

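The scene view shows the orange stack at (155,405), knob at about (165,430), tray at (238,310). The post-shaped candidates are red (290,244), purple (278,222), purple (300,269), pink (310,208) and black (258,210). By the description I choose the red one at (290,244).

Run:
```python
from h import *
import pickle
np.set_printoptions(precision=4,suppress=True)
S=pickle.load(open('scene0.pkl','rb'));D=pickle.load(open('side0.pkl','rb'))
cv2.imwrite('pics/s_a.png',cv2.resize(S['color'][120:230,340:480],None,fx=5,fy=5,interpolation=cv2.INTER_CUBIC))
cv2.imwrite('pics/s_b.png',cv2.resize(S['color'][200:340,190:360],None,fx=4.5,fy=4,interpolation=cv2.INTER_CUBIC))
cv2.imwrite('pics/d_a.png',cv2.resize(D['color'][220:320,200:320],None,fx=6,fy=6,interpolation=cv2.INTER_CUBIC))
for p in (S,D):
    hsv=cv2.cvtColor(p['color'],cv2.COLOR_BGR2HSV)
    H,s,v=[hsv[...,i] for i in range(3)]
    for nm,m in dict(orange=(H>=4)&(H<=14)&(s>225)&(v>150),red=((H<=3)|(H>=176))&(s>200)&(v>80)).items():
        n,l,st,c=cv2.connectedComponentsWithStats(m.astype(np.uint8))
        for i in range(1,n):
            if st[i,4]>40:
                X,_,_=cloud(p,l==i); print(nm,st[i],c[i],np.median(X,0),X.min(0),X.max(0))
# triangulate points
def tri(a,b):
    o1,d1=ray(S,*a);o2,d2=ray(D,*b)
    A=np.c_[d1,-d2];k=np.linalg.lstsq(A,o2-o1,rcond=None)[0]
    P,Q=o1+k[0]*d1,o2+k[1]*d2
    return (P+Q)/2,np.linalg.norm(P-Q)
print('cup',tri((162,405),(263,255)));print('rim',tri((141,396),(249,270)));print('mouth',tri((146,400),(251,263)))
print('bay',tri((245,296),(220,352)));print('red',tri((306,246),(182,356)))
```

```text
red [239 273  12  36 260] [244.3885 291.2346] [ 0.608  -0.2791  0.0624] [ 0.5918 -0.287   0.0026] [ 0.6139 -0.2677  0.1155]
orange [243 238  36  39 343] [259.828  257.7259] [0.5058 0.3486 0.1795] [0.4671 0.2894 0.1154] [0.5531 0.3657 0.2182]
red [330 108  24  31 282] [339.8582 124.8333] [ 0.8586 -0.5089  0.0644] [ 0.8258 -0.7206  0.0057] [ 0.9385 -0.4955  0.123 ]
red [534 149  14  13 124] [540.129  154.6532] [ 0.0759 -1.1836 -0.1524] [ 0.0436 -1.2403 -0.174 ] [ 0.1096 -1.1328 -0.1453]
red [356 158   6  26  91] [358.6703 171.2747] [ 0.594  -0.2666  0.0574] [ 0.5871 -0.2774  0.0042] [ 0.6057 -0.2604  0.1118]
red [172 354  13  11  70] [178.2    358.2714] [0.5455 0.5954 0.037 ] [0.5372 0.5831 0.0281] [0.5554 0.6076 0.042 ]
cup (array([0.5276, 0.3316, 0.1372]), np.float64(0.013412232581513682))
rim (array([0.4897, 0.3141, 0.1979]), np.float64(0.0014734029394076053))
mouth (array([0.5056, 0.3204, 0.1864]), np.float64(0.006982969865827063))
bay (array([ 0.4984, -0.0653,  0.0051]), np.float64(0.013278135432839188))
red (array([ 0.6047, -0.2757,  0.0003]), np.float64(0.008184915149083158))
```

```bash
ls pics
```

```text
d_a.png
s_a.png
s_b.png
scene0.png
side0.png
wrist0.png
```

View pics/s_a.png

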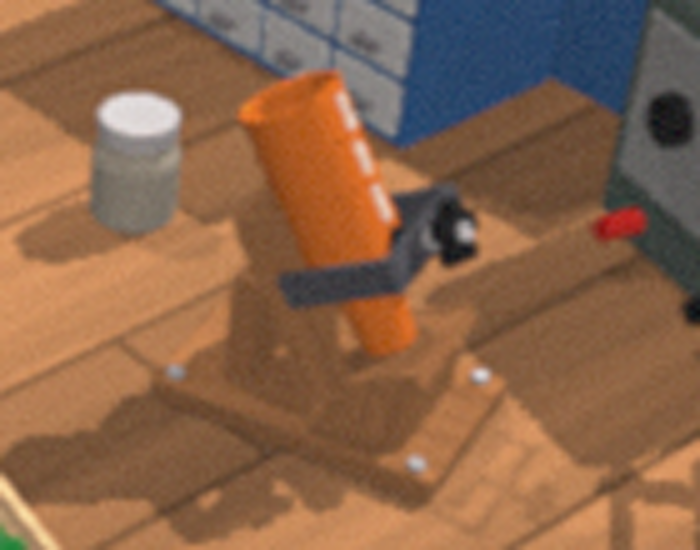

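View pics/d_a.png

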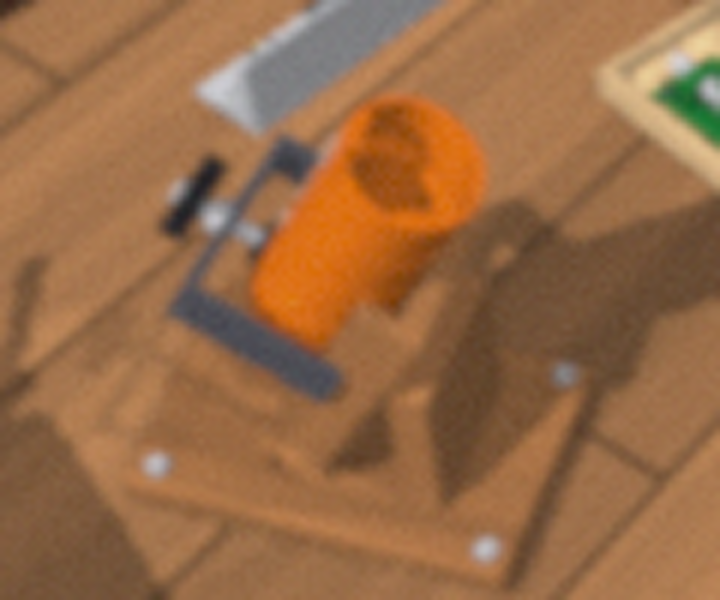

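View pics/s_b.png

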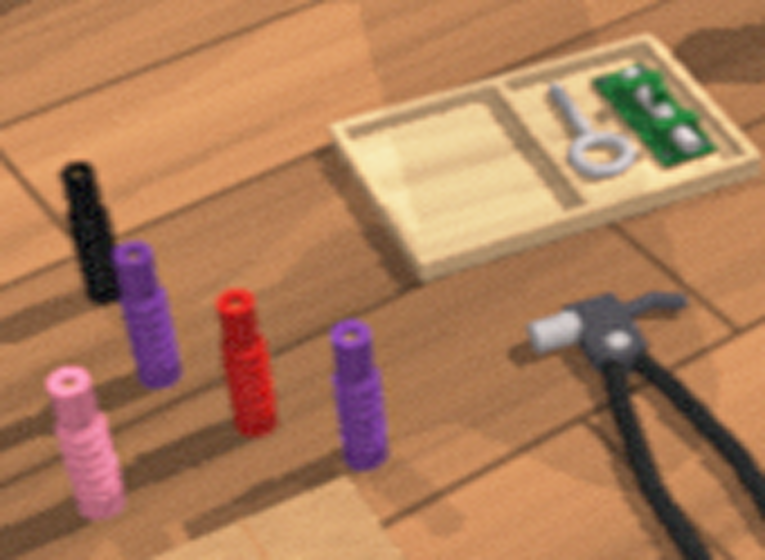

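The close crops confirm it: the red post (with purple either side of it) stands at scene (290,244). The stack's top cup is at side (245,270), its mouth facing the robot, and the white ribs face the scene camera's right. Next I fit the stack axis.

```bash
cat > fit.py <<'E'
from h import *
from scipy.optimize import least_squares
def orange(p):
    hsv=cv2.cvtColor(p['color'],cv2.COLOR_BGR2HSV);H,s,v=[hsv[...,i] for i in range(3)]
    return (H>=3)&(H<=14)&(s>190)&(v>60)
def stackcloud(p,c0=(0.5,0.335),r=0.12,zlo=0.06):
    X,rr,cc=cloud(p,orange(p))
    k=(np.hypot(X[:,0]-c0[0],X[:,1]-c0[1])<r)&(X[:,2]>zlo)&(X[:,2]<.26)
    return X[k],rr[k],cc[k]
E
python3 - <<'E'
from fit import *
import pickle
np.set_printoptions(precision=4,suppress=True)
S=pickle.load(open('scene0.pkl','rb'));D=pickle.load(open('side0.pkl','rb'))
C=[stackcloud(p)[0] for p in (S,D)]
for c in C: print(len(c),c.min(0),c.max(0))
def axis(az,t=np.pi/6): return np.array([np.sin(t)*np.cos(az),np.sin(t)*np.sin(az),np.cos(t)])
def go(Xs,tilt=None,biases=True):
    X=np.vstack(Xs)
    def f(q):
        a=axis(q[0],q[3] if tilt is None else tilt);o=np.array([q[1],q[2],0.17])
        out=[]
        for i,x in enumerate(Xs):
            d=x-o;h=d@a;rad=np.linalg.norm(d-np.outer(h,a),axis=1)
            out.append(rad-.031)
        return np.concatenate(out)
    r=least_squares(f,[np.deg2rad(213),.505,.33,np.pi/6],loss='soft_l1',f_scale=.002)
    a=axis(r.x[0],r.x[3] if tilt is None else tilt);o=np.array([r.x[1],r.x[2],.17])
    for x in Xs:
        d=x-o;h=d@a;rad=np.linalg.norm(d-np.outer(h,a),axis=1);e=rad-.031
        print('  ',np.percentile(e*1000,[5,25,50,75,95]),np.percentile(h,[1,50,98,99.5])*1000)
    print(np.rad2deg(r.x[0]),np.rad2deg(r.x[3]),o,a);return a,o
# drop interior points later; first use only pts that are above z .1
go(C,np.pi/6); go([C[0]],np.pi/6); go([C[1]],np.pi/6); go(C)
E
```

```text
737 [0.4661 0.2847 0.061 ] [0.5857 0.3496 0.2222]
907 [0.4648 0.2786 0.1098] [0.5642 0.3658 0.2216]
   [-10.2902  -2.8814   0.0442   2.1148   4.9297] [-122.5095   -6.3698   43.1709   44.3463]
   [-11.5384  -3.5862  -1.7455  -0.6232   0.7659] [-66.5495  13.2368  43.4902  44.7131]
203.71379236712386 29.999999999999996 [0.5124 0.3249 0.17  ] [-0.4578 -0.2011  0.866 ]
   [-5.9415 -2.5695 -0.2658  2.2931  6.0164] [-121.563    -4.9007   44.051    45.445 ]
211.46825400430467 29.999999999999996 [0.5122 0.3236 0.17  ] [-0.4265 -0.261   0.866 ]
   [-11.1273  -2.8727  -1.3907  -0.5464   0.5748] [-65.2549  13.3593  43.7619  44.3588]
197.7459866417424 29.999999999999996 [0.5128 0.3254 0.17  ] [-0.4762 -0.1524  0.866 ]
   [-6.7832 -2.5374  0.5529  2.691   5.8723] [-122.0903   -5.4807   43.1524   44.8281]
   [-11.4974  -3.6962  -1.5377  -0.235    1.9055] [-65.0799  12.8527  43.6998  44.6153]
203.4971236917787 26.032473820227324 [0.5121 0.3248 0.17  ] [-0.4025 -0.175   0.8985]
```

```bash
cat >> fit.py <<'E'
def toolR(a,yaz):
    a=a/np.linalg.norm(a);z=-a;y=np.array([np.cos(yaz),np.sin(yaz),0]);y=y-z*(y@z);y/=np.linalg.norm(y)
    return R.from_matrix(np.c_[np.cross(y,z),y,z])
def delta(s,pos,Rt):
    r=(Rt*q(s['eef_rot']).inv()).as_rotvec(degrees=True)
    return np.round(pos-s['eef_pos'],4),np.round(r,2)
E
python3 - <<'E'
from fit import *
np.set_printoptions(precision=4,suppress=True)
s=manip.state()
a=np.array([-.44,-.24,.866]);a/=np.linalg.norm(a)
rim=np.array([.5124,.3249,.17])+a*.044
print(rim,delta(s,rim+a*.09,toolR(a,np.deg2rad(-62))))
E
```

```text
[0.4931 0.3143 0.2081] (array([0.2067, 0.867 , 0.0633]), array([ 13.27, -26.98,   4.72]))
```

Call:
send_rows([
  [[0.06,0.05,0.12],[0,0,0],0.0878],
  [[0.1,0.09,0.15],[0,0,0],0.0878],
  [[0.13,0.13,0.15],[0,0,0],0.0878],
  [[0.16,0.17,0.15],[0,0,0],0.0878],
  [[0.19,0.21,0.15],[0,0,0],0.0878],
  [[0.21,0.25,0.15],[0,0,0],0.0878],
  [[0.23,0.29,0.15],[0,0,0],0.0878],
  [[0.25,0.33,0.15],[0,0,0],0.0878],
  [[0.25,0.37,0.15],[0,0,0],0.0878],
  [[0.25,0.41,0.15],[0,0,0],0.0878],
])

```text
t: 1.93
eef_pos: [0.4608, -0.274, 0.3651]
eef_rot: [0.0, 0.979, 0.202, 0.0]
ft_force: [1.4, 0.7, 0.3]
opening: 1.001
```

Call:
send_rows([
  [[0.0,0.05,0.0],[2,-4,1],0.0878],
  [[0.0,0.09,0.0],[4,-8,1],0.0878],
  [[0.0,0.13,0.0],[6,-12,2],0.0878],
  [[0.0,0.17,0.0],[8,-16,3],0.0878],
  [[0.0,0.21,0.0],[10,-20,4],0.0878],
  [[0.0,0.25,0.0],[12,-24,4],0.0878],
  [[0.0,0.29,0.0],[13.3,-27,4.7],0.0878],
  [[0.0,0.33,0.0],[13.3,-27,4.7],0.0878],
  [[0.0,0.37,0.0],[13.3,-27,4.7],0.0878],
  [[0.0,0.41,0.0],[13.3,-27,4.7],0.0878],
])

```text
t: 2.77
eef_pos: [0.459, 0.1359, 0.3653]
eef_rot: [-0.065, 0.937, 0.234, 0.252]
ft_force: [0.8, -0.9, -1.1]
opening: 1.0
```

```bash
python3 -c "
from fit import *
s=manip.state();print(s['eef_pos'],s['joints'],s['t'])
a=np.array([-.44,-.24,.866]);a/=np.linalg.norm(a)
print(delta(s,np.array([.4931,.3143,.2081])+a*.09,toolR(a,np.deg2rad(-62))))"
```

```text
[0.45901133 0.13586487 0.36525342] [ 0.15211079 -0.18686745  2.09323714  0.25300934  0.75019172  1.09107358] 2.7667
(array([-0.0055,  0.1568, -0.0793]), array([-0.07,  0.13,  0.07]))
```

Call:
send_rows([
  [[0.0,0.04,0.0],[0,0,0],0.0878],
  [[0.0,0.08,-0.01],[0,0,0],0.0878],
  [[0.0,0.115,-0.03],[0,0,0],0.0878],
  [[-0.005,0.14,-0.06],[0,0,0],0.0878],
  [[-0.0055,0.157,-0.079],[0,0,0],0.0878],
  [[-0.0055,0.157,-0.079],[0,0,0],0.0878],
])

```text
t: 3.27
eef_pos: [0.4516, 0.293, 0.2814]
eef_rot: [-0.065, 0.937, 0.236, 0.248]
ft_force: [-0.1, -0.1, -1.2]
opening: 1.001
```

```bash
python3 -c "
from fit import *
import pickle
for n in ['wrist','side','scene']:
    p=cap(n,n+'1.png');pickle.dump(p,open(n+'1.pkl','wb'))
    for m in (['cup','stack_mouth','cup_rim']):
        a=cams.mark_of(p,m); print(n,m,[(np.round(x['position']),round(x['p'],2)) for x in a][:4])
print(manip.state())
"
```

```text
wrist cup [(array([188., 325.]), 0.86)]
wrist stack_mouth []
wrist cup_rim [(array([201., 317.]), 0.8)]
side cup [(array([263., 252.]), 0.6)]
side stack_mouth [(array([254., 259.]), 0.61), (array([352., 314.]), 0.4)]
side cup_rim [(array([251., 271.]), 0.72)]
scene cup [(array([160., 405.]), 0.79), (array([234., 319.]), 0.71), (array([357., 254.]), 0.4)]
scene stack_mouth [(array([307., 338.]), 0.73), (array([150., 398.]), 0.57)]
scene cup_rim [(array([138., 394.]), 0.58)]
{'t': 3.8667, 'joints': array([ 0.5670752 ,  0.02367217,  2.10240008, -0.07242406,  0.4916397 ,
        1.7036276 ]), 'qd': array([ 0.0068591 ,  0.0063665 ,  0.00101667, -0.00337746, -0.0008138 ,
       -0.00114978]), 'effort': array([-7.33076502e-02, -2.95602179e+01, -2.79228044e+01, -1.04123459e-01,
       -2.01248311e+00,  3.53139490e-03]), 'eef_pos': array([0.45444421, 0.2909809 , 0.28606742]), 'eef_rot': array([-0.06545429,  0.93690588,  0.23371729,  0.25159358]), 'ft_force': array([-0.46458522, -0.70966885, -0.59816298]), 'ft_torque': array([-0.13325001,  0.20856248, -0.05760871]), 'opening': 1.0000892403546833}
```

View pics/wrist1.png

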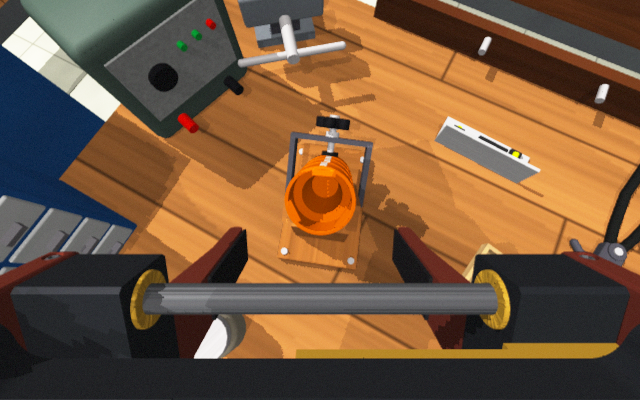

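```bash
cat > f2.py <<'E'
from fit import *
import pickle
np.set_printoptions(precision=4,suppress=True)
def axis(az,t): return np.array([np.sin(t)*np.cos(az),np.sin(t)*np.sin(az),np.cos(t)])
def model(x,q):
    a=axis(q[0],q[4]);rim=np.array([q[1],q[2],q[3]])
    d=x-rim;h=d@a;rad=np.linalg.norm(d-np.outer(h,a),axis=1)
    out=np.hypot(rad-.031,np.maximum(h,0))
    inn=np.hypot(np.where(h<-.03,np.abs(rad-.020+(-.03-h)*.1),rad-.0285),np.maximum(h,0)) 
    top=np.hypot(h,np.maximum(0,np.abs(rad-.02975)-.00125))
    step=np.hypot(h+.03,np.maximum(0,np.abs(rad-.02425)-.00425))
    fl=np.hypot(h+.077,np.maximum(0,rad-.015))
    r=np.stack([out,np.abs(inn),top,step,fl]);
    return r.min(0),h,rad,r.argmin(0)
def fit(Xs,tilt=np.pi/6,q0=(np.deg2rad(208),.4931,.3143,.2081)):
    full=lambda p: [*p[:4],tilt if tilt is not None else p[4]]
    f=lambda p:np.concatenate([model(x,full(p))[0] for x in Xs])
    r=least_squares(f,[*q0,np.pi/6][: (4 if tilt is not None else 5)],loss='soft_l1',f_scale=.0015,x_scale=[.1,.01,.01,.01,.1][:(4 if tilt is not None else 5)])
    qq=full(r.x)
    for x in Xs:
        e,h,rad,k=model(x,qq);print('   res mm',np.percentile(e*1000,[25,50,75,90]),np.bincount(k))
    print('az %.2f tilt %.2f'%(np.rad2deg(qq[0]),np.rad2deg(qq[4])),np.array(qq[1:4]));return qq
E
python3 - <<'E'
from f2 import *
P={n:pickle.load(open(n+'1.pkl','rb')) for n in ['wrist','side','scene']}
C={}
for n,p in P.items():
    X=stackcloud(p)[0]
    a=axis(np.deg2rad(208),np.pi/6);d=X-[.4931,.3143,.2081];h=d@a;rad=np.linalg.norm(d-np.outer(h,a),axis=1)
    C[n]=X[(rad<.04)&(h>-.085)&(h<.012)]
    print(n,len(C[n]))
fit([C['wrist']]);fit([C['wrist']],None);fit([C['side']]);fit([C['side']],None);fit([C['scene']]);fit(list(C.values()))
E
```

```text
wrist 3902
side 778
scene 558
   res mm [0.1653 0.396  0.9396 1.8021] [ 692 1881   33  903  393]
az 200.06 tilt 30.00 [0.4934 0.3147 0.21  ]
   res mm [0.1728 0.42   0.9504 1.7945] [ 696 1860   38  909  399]
az 200.05 tilt 29.52 [0.4936 0.3148 0.2101]
   res mm [0.2617 0.6038 1.0389 1.6007] [411 299   5  63]
az 198.87 tilt 30.00 [0.4919 0.3169 0.209 ]
   res mm [0.2629 0.6075 1.0442 1.5975] [409 301   5  63]
az 198.83 tilt 29.83 [0.4919 0.3169 0.2091]
   res mm [0.568  1.1846 2.2449 3.6143] [421 125   6   6]
az 202.67 tilt 30.00 [0.4927 0.3147 0.2076]
   res mm [0.2856 0.586  1.0165 1.8212] [ 689 1878   32  905  398]
   res mm [0.5237 1.0923 1.8142 2.461 ] [418 290   0  70]
   res mm [0.6051 1.2343 2.6294 4.0033] [420 125   0  13]
az 200.70 tilt 30.00 [0.4931 0.3152 0.2099]
```

Run:
```python
from f2 import *
qq=[np.deg2rad(200.2),.4933,.315,.2099,np.pi/6]
a=axis(qq[0],qq[4]);rim=np.array(qq[1:4])
for n in ['wrist','scene','side']:
    p=pickle.load(open(n+'1.pkl','rb'));hsv=cv2.cvtColor(p['color'],cv2.COLOR_BGR2HSV)
    X,r,c=cloud(p,(hsv[...,1]<90)&(hsv[...,2]>140))
    d=X-rim;h=d@a;rv=d-np.outer(h,a);rad=np.linalg.norm(rv,axis=1)
    k=(rad<.037)&(rad>.026)&(h>-.1)&(h<.005)
    e1=np.array([-a[2],0,a[0]]);  # dummy
    e1=np.array([0,0,1])-a*a[2];e1/=np.linalg.norm(e1); e2=np.cross(a,e1)  # e1: uphill (far side)
    ang=np.rad2deg(np.arctan2(rv@e2,rv@e1))
    for lo,hi in ((-.03,.005),(-.06,-.03),(-.09,-.06)):
        m=k&(h>lo)&(h<hi)
        if m.sum(): print(n,lo,m.sum(),np.percentile(ang[m],[10,50,90]),np.median(rad[m]),h[m].min(),h[m].max())
    # 
cv2.imwrite('pics/w1z.png',cv2.resize(pickle.load(open('wrist1.pkl','rb'))['color'][110:240,250:390],None,fx=5,fy=4.6,interpolation=cv2.INTER_CUBIC))
s=manip.state()
y=q(s['eef_rot']).as_matrix()[:,1]
e1=np.array([0,0,1])-a*a[2];e1/=np.linalg.norm(e1); e2=np.cross(a,e1)
print('jaw ang now',np.rad2deg(np.arctan2(y@e2,y@e1)))
for yaz in (-62,-68,-75):
    Rt=toolR(a,np.deg2rad(yaz));y=Rt.as_matrix()[:,1]
    print(yaz,'jawang',np.rad2deg(np.arctan2(y@e2,y@e1)),delta(s,rim+a*.04,Rt),delta(s,rim-a*.026,Rt))
```

```text
wrist -0.03 22 [-2.301   1.1507  5.5933] 0.031699752663445976 -0.027462507972337232 -0.007335270613542289
wrist -0.06 15 [-4.9699 -1.8274  2.2307] 0.03174089115076962 -0.05938859458637059 -0.03617361757483023
wrist -0.09 14 [-4.701  -1.5773  2.2169] 0.031819394924284344 -0.08429113325445779 -0.06004478299040573
scene -0.03 14 [-0.2194  3.3797 25.1764] 0.029443420965422837 -0.029874961565968982 -0.01068205869860074
scene -0.06 10 [-1.3247  5.9478 17.7107] 0.028090991070695393 -0.05701127657219481 -0.03310204646335731
scene -0.09 9 [-6.7453 -1.2455  5.955 ] 0.029655529773483243 -0.0899268528084918 -0.06868642879577898
side -0.03 1 [11.6895 11.6895 11.6895] 0.031220061123975903 -0.026213073645505704 -0.026213073645505704
jaw ang now -83.29869698515394
-62 jawang -83.23457912057889 (array([ 0.0201,  0.0171, -0.0415]), array([-3.4 , -1.39, -2.03])) (array([ 0.0511,  0.0285, -0.0987]), array([-3.4 , -1.39, -2.03]))
-68 jawang -88.44102606959605 (array([ 0.0201,  0.0171, -0.0415]), array([-1.03, -0.32, -6.54])) (array([ 0.0511,  0.0285, -0.0987]), array([-1.03, -0.32, -6.54]))
-75 jawang -94.50642192906605 (array([ 0.0201,  0.0171, -0.0415]), array([  1.74,   0.94, -11.79])) (array([ 0.0511,  0.0285, -0.0987]), array([  1.74,   0.94, -11.79]))
```

View pics/w1z.png

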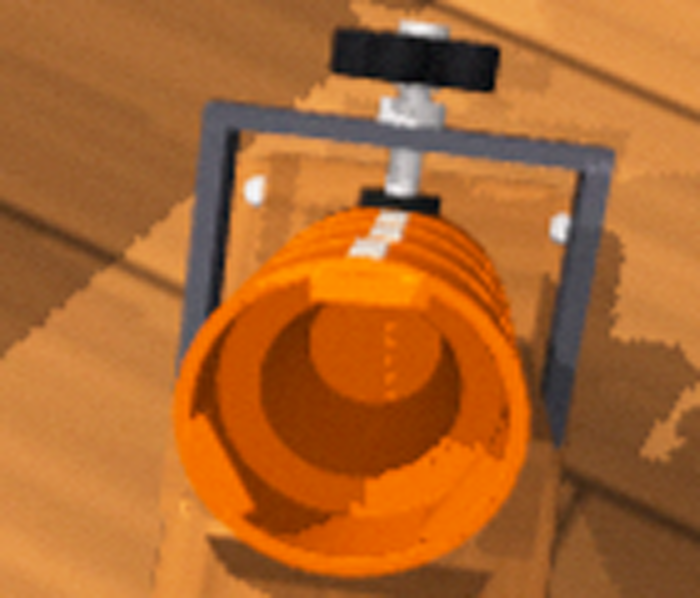

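The crop shows the top cup's rib about 3° anticlockwise of the lower ribs, and the jaws straddle it cleanly. Going in along the axis.

Call:
send_rows([
  [[0.01,0.0085,-0.02],[-0.5,-0.2,-3.3],0.0878],
  [[0.0201,0.0171,-0.0415],[-1.03,-0.32,-6.54],0.0878],
  [[0.0201,0.0171,-0.0415],[-1.03,-0.32,-6.54],0.0878],
  [[0.025,0.019,-0.051],[-1.03,-0.32,-6.54],0.0878],
  [[0.032,0.0215,-0.0635],[-1.03,-0.32,-6.54],0.0878],
  [[0.039,0.024,-0.0765],[-1.03,-0.32,-6.54],0.0878],
  [[0.0455,0.0265,-0.0885],[-1.03,-0.32,-6.54],0.0878],
  [[0.0511,0.0285,-0.0987],[-1.03,-0.32,-6.54],0.0878],
  [[0.0511,0.0285,-0.0987],[-1.03,-0.32,-6.54],0.0878],
])

```text
t: 4.62
eef_pos: [0.5054, 0.3192, 0.1854]
eef_rot: [-0.041, 0.949, 0.183, 0.254]
ft_force: [0.4, -0.7, 0.4]
opening: 0.999
```

Run:
```python
from f2 import *
p=cap('wrist','wrist2.png');pickle.dump(p,open('wrist2.pkl','wb'))
s=manip.state();print(s['t'],s['eef_pos'],s['ft_force'],s['joints'])
X=stackcloud(p)[0]
a=axis(np.deg2rad(200.2),np.pi/6);d=X-[.4933,.315,.2099];h=d@a;rad=np.linalg.norm(d-np.outer(h,a),axis=1)
qq=fit([X[(rad<.04)&(h>-.085)&(h<.012)]],q0=(np.deg2rad(200),.4933,.315,.2099))
a=axis(qq[0],qq[4]);rim=np.array(qq[1:4])
T=q(s['eef_rot']).as_matrix();print('TCP rel rim in tool frame',T.T@(s['eef_pos']-rim),'axis in tool',T.T@a)
```

```text
4.6667 [0.5053 0.3192 0.1862] [-0.4776 -1.6287  0.2794] [ 0.609   0.2876  2.0684 -0.4338  0.3053  2.1815]
   res mm [0.1106 0.2771 0.6658 1.3067] [2634 4726   15 2050  307]
az 200.19 tilt 30.00 [0.4929 0.3144 0.2102]
TCP rel rim in tool frame [-0.0004 -0.0002  0.0274] axis in tool [-0.0024 -0.0001 -1.    ]
```

View pics/wrist2.png

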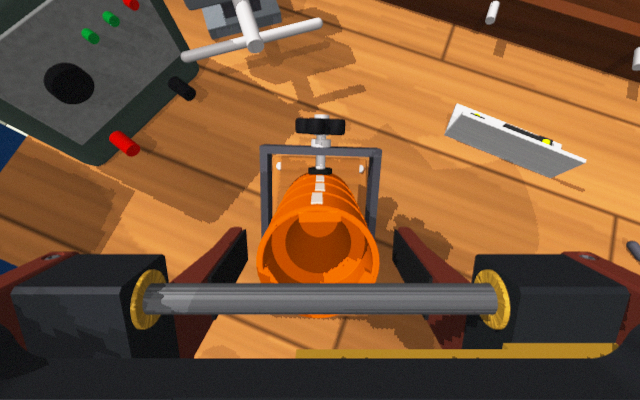

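The view shows the cup centred between the fingers, with the rim centre within 0.5 mm of the tool axis. Closing now.

Call:
send_rows([
  [[0,0,0.0005],[0,0,0],0.05],
  [[0,0,0.0005],[0,0,0],0.05],
  [[0,0,0.0005],[0,0,0],0.05],
  [[0,0,0.0005],[0,0,0],0.05],
  [[0,0,0.0005],[0,0,0],0.05],
  [[0,0,0.0005],[0,0,0],0.05],
  [[0,0,0.0005],[0,0,0],0.05],
  [[0,0,0.0005],[0,0,0],0.05],
])

```text
t: 5.33
eef_pos: [0.5054, 0.32, 0.188]
eef_rot: [-0.042, 0.948, 0.183, 0.255]
ft_force: [-4.2, -1.7, 6.3]
opening: 0.702
```

Run:
```python
from f2 import *
s=manip.state();print(s['t'],s['eef_pos'],s['ft_force'],s['ft_torque'],s['opening']*.0878)
a=axis(np.deg2rad(200.2),np.pi/6);print(a, [np.round(a*k,2) for k in (7,14,21,28,35,42,49,54)])
```

```text
5.3333 [0.5054 0.32   0.188 ] [-4.1684 -1.6962  6.3423] [-0.1438  0.1839 -0.0404] 0.06165133582758764
[-0.4692 -0.1726  0.866 ] [array([-3.28, -1.21,  6.06]), array([-6.57, -2.42, 12.12]), array([-9.85, -3.63, 18.19]), array([-13.14,  -4.83,  24.25]), array([-16.42,  -6.04,  30.31]), array([-19.71,  -7.25,  36.37]), array([-22.99,  -8.46,  42.44]), array([-25.34,  -9.32,  46.77])]
```

Call:
send_rows([
  [[0,0,0.0],[-2.5,-0.9,4.55],0.05],
  [[0,0,0.0],[-4.7,-1.7,8.65],0.05],
  [[0,0,0.0],[-7.5,-2.75,13.85],0.05],
  [[0,0,0.0],[-9.85,-3.63,18.19],0.05],
  [[0,0,0.0],[-13.14,-4.83,24.25],0.05],
  [[0,0,0.0],[-16.42,-6.04,30.31],0.05],
  [[0,0,0.0],[-19.71,-7.25,36.37],0.05],
  [[0,0,0.0],[-22.99,-8.46,42.44],0.05],
  [[0,0,0.0],[-25.34,-9.32,46.77],0.05],
  [[0,0,0.0],[-25.34,-9.32,46.77],0.05],
])

```text
t: 6.17
eef_pos: [0.5057, 0.3206, 0.1884]
eef_rot: [0.079, 0.761, 0.595, 0.247]
ft_force: [-3.9, -0.3, 7.0]
opening: 0.705
```

```bash
cat > rib.py <<'E'
from f2 import *
def ribs(n,a,rim,tag):
    p=cap(n,n+tag+'.png');hsv=cv2.cvtColor(p['color'],cv2.COLOR_BGR2HSV)
    X,r,c=cloud(p,(hsv[...,1]<90)&(hsv[...,2]>140))
    d=X-rim;h=d@a;rv=d-np.outer(h,a);rad=np.linalg.norm(rv,axis=1)
    k=(rad<.037)&(rad>.026)&(h>-.1)&(h<.005)
    e1=np.array([0,0,1])-a*a[2];e1/=np.linalg.norm(e1); e2=np.cross(a,e1)
    ang=np.rad2deg(np.arctan2(rv@e2,rv@e1))
    for lo,hi in ((-.03,.005),(-.06,-.03),(-.09,-.06)):
        m=k&(h>lo)&(h<hi)
        if m.sum(): print(n,lo,m.sum(),np.percentile(ang[m],[10,50,90]),np.median(rad[m]))
    return p
E
python3 - <<'E'
from rib import *
a=axis(np.deg2rad(200.2),np.pi/6);rim=np.array([.493,.3146,.2101])
p=ribs('wrist',a,rim,'3');ribs('scene',a,rim,'3')
s=manip.state();print(s['t'],s['eef_pos'],s['ft_force'],s['ft_torque'],s['opening']*.0878)
T=q(s['eef_rot']).as_matrix();y=T[:,1]
e1=np.array([0,0,1])-a*a[2];e1/=np.linalg.norm(e1); e2=np.cross(a,e1)
print('jaw',np.rad2deg(np.arctan2(y@e2,y@e1)),'tcp rel',T.T@(s['eef_pos']-rim),'a in tool',T.T@a)
E
```

```text
wrist -0.03 123 [49.1127 53.1073 57.3734] 0.03132350570585018
wrist -0.06 24 [-0.9384  4.9999  5.5754] 0.031687512469449355
wrist -0.09 15 [-3.4641  3.8596  5.6093] 0.03169666921950182
scene -0.06 9 [-4.1526 -3.1345 10.2878] 0.02860447955785946
scene -0.09 10 [-6.8254 -0.3077  7.3033] 0.030017316915741263
6.2667 [0.5056 0.3206 0.1884] [-2.1683 -1.2121  6.5384] [0.0754 0.1893 0.1653] 0.06199303644714173
jaw -34.36017466001328 tcp rel [0.0017 0.0003 0.0258] a in tool [ 0.0012  0.0007 -1.    ]
```

View pics/wrist3.png

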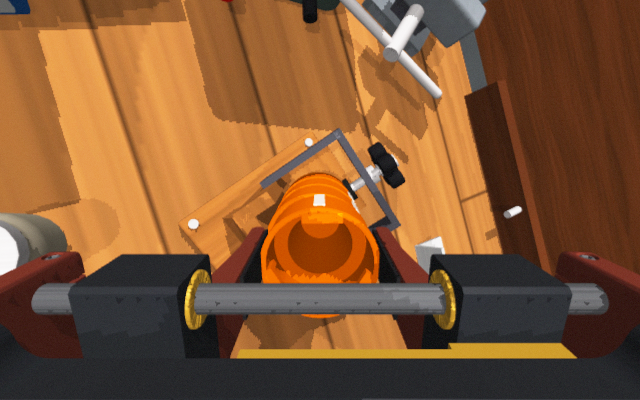

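The twist worked: the top rib is at about 54–57° and the lower ribs are still near 0. I draw it off along the lean, slowly at first.

Call:
send_rows([
  [[-0.0009,-0.0003,0.0017],[0,0,0],0.05],
  [[-0.0019,-0.0007,0.0035],[0,0,0],0.05],
  [[-0.0028,-0.001,0.0052],[0,0,0],0.05],
  [[-0.0038,-0.0014,0.0069],[0,0,0],0.05],
])

```text
t: 6.6
eef_pos: [0.5012, 0.3183, 0.1942]
eef_rot: [0.079, 0.762, 0.593, 0.246]
ft_force: [0.3, 0.4, -0.9]
opening: 0.701
```

Run:
```python
from rib import *
s=manip.state();print(s['eef_pos'],s['ft_force'],s['ft_torque'],s['opening']*.0878)
```

```text
[0.5012 0.3183 0.1942] [ 0.2791  0.3838 -0.9161] [-0.1226  0.2699  0.0024] 0.06156176755204873
```

Call:
send_rows([
  [[-0.0028,-0.001,0.0052],[0,0,0],0.05],
  [[-0.0061,-0.0022,0.0113],[0,0,0],0.05],
  [[-0.0094,-0.0035,0.0173],[0,0,0],0.05],
  [[-0.0127,-0.0047,0.0234],[0,0,0],0.05],
  [[-0.016,-0.0059,0.0294],[0,0,0],0.05],
  [[-0.0192,-0.0071,0.0355],[0,0,0],0.05],
  [[-0.0225,-0.0083,0.0416],[0,0,0],0.05],
  [[-0.0263,-0.0097,0.0485],[0,0,0],0.05],
  [[-0.03,-0.011,0.0554],[0,0,0],0.05],
])

```text
t: 7.35
eef_pos: [0.471, 0.3073, 0.2503]
eef_rot: [0.079, 0.762, 0.593, 0.246]
ft_force: [-1.0, -0.3, -0.3]
opening: 0.705
```

Run:
```python
from rib import *
s=manip.state();print(s['t'],s['eef_pos'],s['ft_force'],s['ft_torque'],s['opening']*.0878,s['joints'])
for n in ['scene','wrist','side']:
    p=cap(n,n+'4.png');pickle.dump(p,open(n+'4.pkl','wb'))
    print(n,[(np.round(x['position'],1),round(x['p'],2)) for x in cams.mark_of(p,'bay')][:3],[(np.round(x['position'],1),round(x['p'],2)) for x in cams.mark_of(p,'tray')][:3])
cv2.imwrite('pics/scene4z.png',cv2.resize(cv2.imread('pics/scene4.png')[90:240,330:480],None,fx=4,fy=4))
```

```text
7.35 [0.471  0.3073 0.2503] [-0.9874 -0.2769 -0.3138] [-0.0697  0.1912  0.0262] 0.06187309424172725 [ 0.6333  0.1265  2.0862 -0.3285  0.4444  1.1437]
scene [(array([244.8, 294.2]), 0.76)] [(array([236.1, 312.6]), 0.68)]
wrist [] []
side [(array([224.7, 353.1]), 0.77)] [(array([229.9, 337.5]), 0.72)]
```

View pics/scene4z.png

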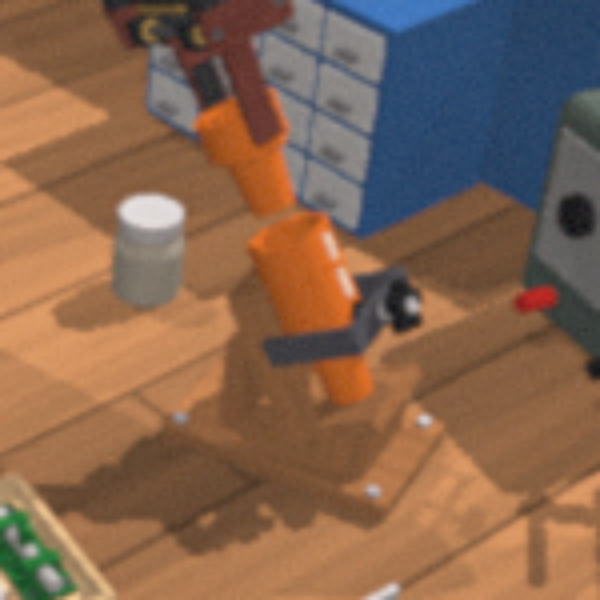

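The cup is clear of the stack (at about (230,150) in the crop), with the lower cups and knob unmoved. Now I locate the bay.

Run:
```python
from rib import *
def onz(p,rc,z):
    o,d=ray(p,*rc);return o+d*(z-o[2])/d[2]
P={n:pickle.load(open(n+'4.pkl','rb')) for n in ['scene','side']}
print('bay',onz(P['scene'],(244.8,294.2),.005),onz(P['side'],(224.7,353.1),.005),onz(P['side'],(220,352),.005))
print('tray',onz(P['scene'],(236.1,312.6),.0),onz(P['side'],(229.9,337.5),.0))
for n,p in P.items():
    X,r,c=cloud(p,p['range_z']>0)
    k=(X[:,0]>.3)&(X[:,0]<.75)&(X[:,1]>-.25)&(X[:,1]<.2)
    k&=(X[:,2]<.03)
    hsv=cv2.cvtColor(p['color'],cv2.COLOR_BGR2HSV)[r,c]
    kk=k&(hsv[:,0]>15)&(hsv[:,0]<30)&(hsv[:,1]<150)&(hsv[:,2]>150)
    m=np.zeros((400,640),np.uint8);m[r[kk],c[kk]]=255
    m=cv2.morphologyEx(m,cv2.MORPH_CLOSE,np.ones((9,9)))
    nn,l,st,ce=cv2.connectedComponentsWithStats(m);i=1+st[1:,4].argmax()
    cs=max(cv2.findContours((l==i).astype(np.uint8),0,1)[0],key=cv2.contourArea)
    pts=np.array([onz(p,(b,a_),.018)[:2] for a_,b in cs[:,0]])
    rect=cv2.minAreaRect((pts*1000).astype(np.float32));print(n,st[i],rect,cv2.boxPoints(rect))
    # contour top edge points by depth
    sel=k&(X[:,2]>.013)&(hsv[:,0]>13)&(hsv[:,0]<32)&(hsv[:,1]<170); sel&=(l[r,c]==i)
    rect=cv2.minAreaRect((X[sel][:,:2]*1000).astype(np.float32));print('  depth',sel.sum(),rect)
    cv2.imwrite('pics/tm_%s.png'%n,m)
cv2.imwrite('pics/side4z.png',cv2.resize(P['side']['color'][190:270,290:390],None,fx=7,fy=7,interpolation=cv2.INTER_CUBIC))
```

```text
bay [ 0.5005 -0.0651  0.005 ] [ 0.4786 -0.0535  0.005 ] [ 0.4947 -0.0713  0.005 ]
tray [ 0.4989 -0.     -0.    ] [ 0.5104 -0.006   0.    ]
scene [ 264  209   95   61 3141] ((512.1090698242188, -15.974029541015625), (232.87228393554688, 165.82257080078125), 79.3929443359375) [[ 409.1818 -115.1589]
 [ 572.171  -145.6823]
 [ 615.0363   83.2108]
 [ 452.0472  113.7342]]
  depth 679 ((505.9997253417969, -12.53240966796875), (230.84657287597656, 156.05075073242188), 79.44512939453125)
side [ 313  202   67   57 1854] ((500.52288818359375, -4.605194091796875), (242.0116729736328, 164.20233154296875), 78.7459716796875) [[ 396.385  -107.2615]
 [ 557.4299 -139.3071]
 [ 604.6608   98.0511]
 [ 443.6158  130.0967]]
  depth 409 ((505.11700439453125, -10.435150146484375), (234.22695922851562, 152.75070190429688), 79.3574447631836)
```

View pics/side4z.png

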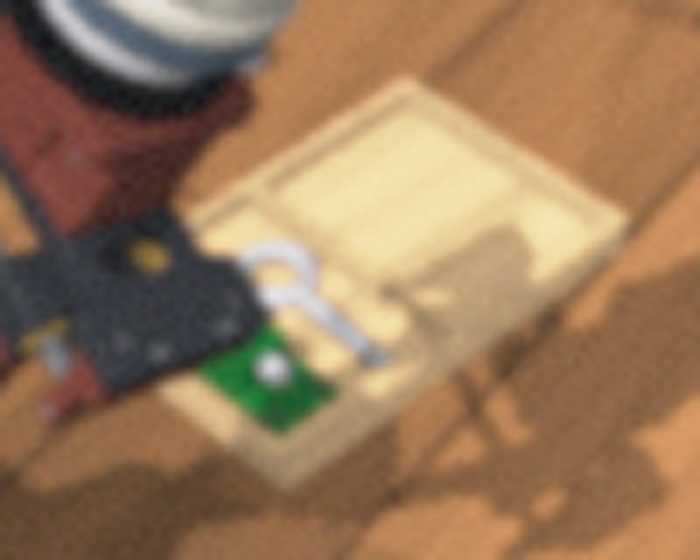

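Call:
send_rows([
  [[-0.01,-0.01,0.015],[-1,2.8,0],0.05],
  [[-0.01,-0.035,0.025],[-2.1,5.6,0],0.05],
  [[-0.005,-0.07,0.03],[-3.5,9.4,0],0.05],
  [[0.0,-0.105,0.03],[-5,13.4,0],0.05],
  [[0.005,-0.14,0.02],[-6.5,17.4,0],0.05],
  [[0.01,-0.175,0.01],[-8,21.5,0],0.05],
  [[0.015,-0.21,0.0],[-9.5,25.4,0],0.05],
  [[0.02,-0.245,-0.02],[-10.35,28.1,0],0.05],
  [[0.024,-0.28,-0.04],[-10.35,28.1,0],0.05],
  [[0.024,-0.31,-0.06],[-10.35,28.1,0],0.05],
])

```text
t: 8.63
eef_pos: [0.4969, -0.0047, 0.1887]
eef_rot: [0.001, 0.789, 0.614, 0.0]
ft_force: [0.6, 0.5, -0.3]
opening: 0.701
```

Call:
send_rows([
  [[0,-0.03,-0.02],[0,0,0],0.05],
  [[0,-0.055,-0.04],[0,0,0],0.05],
  [[0,-0.065,-0.055],[0,0,0],0.05],
  [[0,-0.065,-0.055],[0,0,0],0.05],
  [[0,-0.065,-0.055],[0,0,0],0.05],
])

```text
t: 9.05
eef_pos: [0.4949, -0.0678, 0.1339]
eef_rot: [-0.001, 0.79, 0.614, -0.001]
ft_force: [-0.2, -0.3, -0.6]
opening: 0.704
```

Run:
```python
from rib import *
s=manip.state();print(s['t'],s['eef_pos'],s['ft_force'],s['opening']*.0878,s['joints'])
T=q(s['eef_rot']).as_matrix();print('tool z',T[:,2],'y az',np.rad2deg(np.arctan2(T[1,1],T[0,1])))
p=cap('wrist','wrist5.png');pickle.dump(p,open('wrist5.pkl','wb'))
X=stackcloud(p,c0=s['eef_pos'][:2],r=.06,zlo=.05)[0]
q0=(0.,*(s['eef_pos']+[0,0,.026]))
def f(v):
    a=np.array([v[3],v[4],0]);a[2]=np.sqrt(1-a@a);return a
def res(v):
    a=f(v);az=np.arctan2(a[1],a[0]);t=np.arccos(a[2]);return model(X,[az,*v[:3],t])[0]
r=least_squares(res,[*q0[1:],0.01,0.01],loss='soft_l1',f_scale=.0015)
print('rim',r.x[:3],'axis',f(r.x),np.percentile(res(r.x)*1000,[25,50,75,90]),len(X))
p=cap('scene','scene5.png');p2=cap('side','side5.png')
cv2.imwrite('pics/ss5.png',np.hstack([cv2.resize(p['color'][150:270,250:370],None,fx=3.3,fy=3.3),cv2.resize(p2['color'][140:260,280:400],None,fx=3.3,fy=3.3)]))
```

```text
9.05 [ 0.4949 -0.0678  0.1339] [-0.1716 -0.2749 -0.5694] 0.06181350356249915 [-0.1598  0.3738  1.9665 -0.0004  0.8032  0.0899]
tool z [-0.0019 -0.     -1.    ] y az -14.286305213928523
rim [ 0.4954 -0.0709  0.1602] axis [-0.0009 -0.0046  1.    ] [0.1275 0.3168 0.7388 1.5358] 8476
```

View pics/ss5.png

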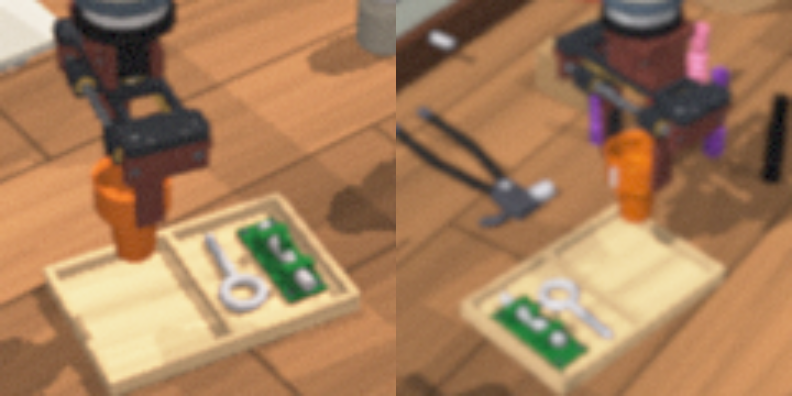

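View pics/wrist5.png

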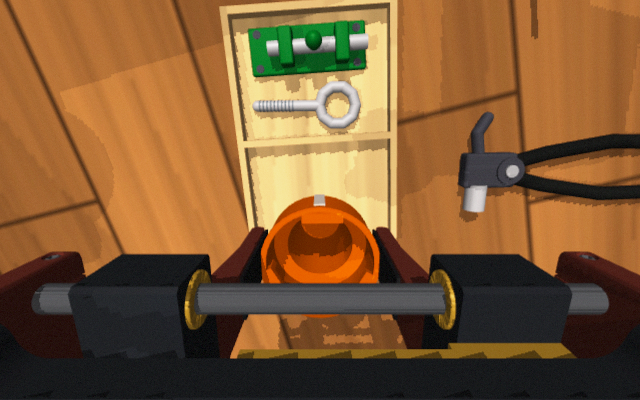

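The cup hangs upright (axis within 0.3°) over the empty bay, latch and bolt well clear. Lowering.

Call:
send_rows([
  [[0,0,-0.015],[0,0,0],0.05],
  [[0,0.001,-0.035],[0,0,0],0.05],
  [[0,0.002,-0.055],[0,0,0],0.05],
  [[0,0.002,-0.067],[0,0,0],0.05],
  [[0,0.002,-0.071],[0,0,0],0.05],
  [[0,0.002,-0.072],[0,0,0],0.05],
  [[0,0.002,-0.073],[0,0,0],0.05],
])

```text
t: 9.78
eef_pos: [0.4963, -0.0651, 0.0626]
eef_rot: [0.001, 0.789, 0.615, 0.001]
ft_force: [-0.5, 0.3, 0.2]
opening: 0.702
```

Call:
send_rows([
  [[0,0,-0.0007],[0,0,0],0.05],
  [[0,0,-0.0014],[0,0,0],0.05],
  [[0,0,-0.002],[0,0,0],0.05],
])

```text
t: 10.03
eef_pos: [0.4965, -0.0654, 0.0619]
eef_rot: [0.001, 0.789, 0.614, 0.001]
ft_force: [-5.9, 2.7, 26.7]
opening: 0.706
```

Call:
send_rows([
  [[0,0,0.001],[0,0,0],0.05],
  [[0,0,0.0013],[0,0,0],0.05],
  [[0,0,0.0013],[0,0,0],0.05],
])

```text
t: 10.28
eef_pos: [0.4963, -0.0657, 0.062]
eef_rot: [0.001, 0.789, 0.614, 0.001]
ft_force: [-0.7, 1.0, 8.0]
opening: 0.704
```

```bash
cat > cupfit.py <<'E'
from rib import *
def ax(v):
    a=np.array([v[3],v[4],0]);a[2]=np.sqrt(1-a@a);return a
def cupfit(p,c0,z0=.085):
    X=stackcloud(p,c0=c0,r=.06,zlo=.006)[0]
    def res(v):
        a=ax(v);return model(X,[np.arctan2(a[1],a[0]),*v[:3],np.arccos(a[2])])[0]
    best=None
    for dx in (-.01,0,.01):
        for dy in (-.01,0,.01):
            r=least_squares(res,[c0[0]+dx,c0[1]+dy,z0,.01,.01],loss='soft_l1',f_scale=.0015)
            if best is None or r.cost<best.cost: best=r
    print('rim',best.x[:3],'axis',ax(best.x),np.percentile(res(best.x)*1000,[25,50,75,90]),len(X));return best.x
E
python3 - <<'E'
from cupfit import *
s=manip.state();print(s['t'],s['eef_pos'],s['ft_force'],s['opening']*.0878)
p=cap('wrist','wrist6.png');cupfit(p,s['eef_pos'][:2])
E
```

```text
10.2833 [ 0.4963 -0.0657  0.062 ] [-0.6658  0.959   8.0259] 0.061812544761801314
rim [ 0.4966 -0.0688  0.0883] axis [-0.0043 -0.0046  1.    ] [0.1331 0.3206 0.7524 1.5793] 8520
```

Run:
```python
from cupfit import *
p=pickle.load(open('wrist5.pkl','rb'))
for rc in [(180,260),(165,300),(160,350),(180,375),(137,300),(137,350),(200,391),(150,391),(170,241),(100,430),(200,420),(200,200)]: print(rc,pt(p,*rc))
p=cap('scene');p2=cap('side')
cv2.imwrite('pics/ss6.png',np.hstack([cv2.resize(p['color'][170:270,250:370],None,fx=3.3,fy=3.3),cv2.resize(p2['color'][170:270,280:400],None,fx=3.3,fy=3.3)]))
```

```text
(180, 260) [ 0.4407 -0.0389  0.0059]
(165, 300) [ 0.4842 -0.0342  0.0053]
(160, 350) [ 0.534  -0.0414  0.0073]
(180, 375) [ 0.5543 -0.0676  0.0059]
(137, 300) [ 0.4924 -0.0074  0.0187]
(137, 350) [ 0.5379 -0.0189  0.0184]
(200, 391) [ 0.5129 -0.0024  0.297 ]
(150, 391) [ 0.5729 -0.0402  0.0189]
(170, 241) [ 0.4288 -0.0234  0.0181]
(100, 430) [ 0.6229 -0.0049 -0.0008]
(200, 420) [ 0.5968 -0.1015  0.0007]
(200, 200) [ 0.3711 -0.0446 -0.0003]
```

View pics/ss6.png

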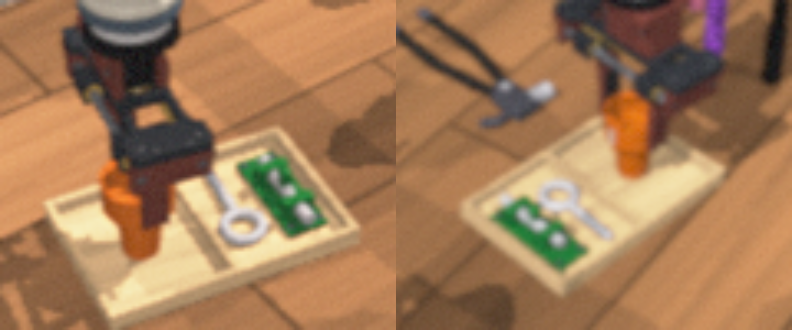

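Call:
send_rows([
  [[0,0,0.0003],[0,0,0],0.05],
  [[0,0,0.0003],[0,0,0],0.066],
  [[0,0,0.0003],[0,0,0],0.07],
  [[0,0,0.0003],[0,0,0],0.075],
  [[0,0,0.0003],[0,0,0],0.08],
  [[0,0,0.0003],[0,0,0],0.08],
])

```text
t: 10.93
eef_pos: [0.4953, -0.0655, 0.0611]
eef_rot: [0.0, 0.789, 0.614, -0.0]
ft_force: [-0.0, 0.1, -0.3]
opening: 0.909
```

Run:
```python
from cupfit import *
s=manip.state();print(s['t'],s['eef_pos'],s['ft_force'],s['opening']*.0878)
p=cap('wrist','wrist7.png');cupfit(p,s['eef_pos'][:2])
```

```text
10.9333 [ 0.4953 -0.0655  0.0611] [-0.0305  0.0696 -0.3282] 0.07983224203065444
rim [ 0.4969 -0.0689  0.0883] axis [-0.0008 -0.0069  1.    ] [0.1254 0.3214 0.7436 1.5625] 8544
```

View pics/wrist7.png

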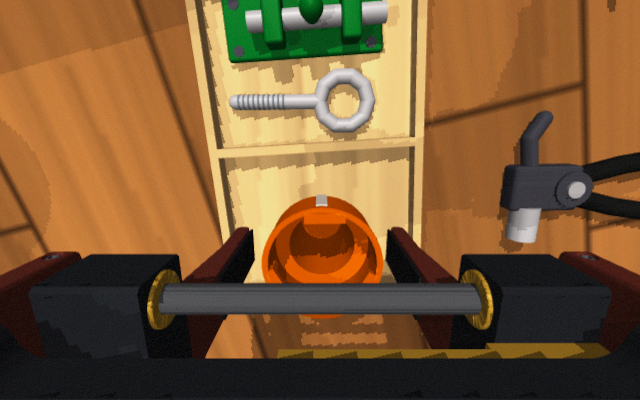

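The cup stands upright in the bay, released. I go up and over to view the red insulator.

Call:
send_rows([
  [[0,0,0.015],[0,0,0],0.083],
  [[0,0,0.04],[0,0,0],0.083],
  [[0,0,0.075],[0,0,0],0.083],
  [[0,0,0.115],[0,0,0],0.083],
  [[0.01,-0.02,0.15],[0,0,0],0.06],
  [[0.025,-0.05,0.175],[0,0,0],0.06],
  [[0.045,-0.085,0.19],[0,0,0],0.05],
  [[0.065,-0.12,0.2],[0,0,0],0.05],
  [[0.085,-0.155,0.2],[0,0,0],0.05],
  [[0.09,-0.18,0.2],[0,0,0],0.05],
])

```text
t: 11.82
eef_pos: [0.5881, -0.2487, 0.2625]
eef_rot: [0.002, 0.789, 0.614, 0.001]
ft_force: [-0.3, -0.2, -0.2]
opening: 0.575
```

Call:
send_rows([
  [[0,-0.02,0],[0,0,0],0.05],
  [[0,-0.02,0],[0,0,0],0.05],
])

```text
t: 11.98
eef_pos: [0.5855, -0.269, 0.2607]
eef_rot: [0.001, 0.79, 0.613, -0.0]
ft_force: [-0.2, 0.7, -0.3]
opening: 0.568
```

Run:
```python
from cupfit import *
s=manip.state();print(s['t'],s['eef_pos'],s['opening']*.0878,s['joints'])
p=cap('wrist','wrist8.png');pickle.dump(p,open('wrist8.pkl','wb'))
for m in ('red_insulator','black_insulator'): print([(np.round(x['position'],1),round(x['p'],2)) for x in cams.mark_of(p,m)][:6])
p=cap('scene','scene8.png');pickle.dump(p,open('scene8.pkl','wb'));
```

```text
11.9833 [ 0.5855 -0.269   0.2607] 0.04990244409635721 [-0.4486  0.4131  1.552  -0.0013  1.1758 -0.1976]
[(array([201.4, 293.5]), 0.79), (array([175. , 329.6]), 0.71), (array([233. , 346.9]), 0.71), (array([141.8, 360.5]), 0.59)]
[(array([212.9, 237.8]), 0.8), (array([192.5, 429.5]), 0.44)]
```

View pics/wrist8.png

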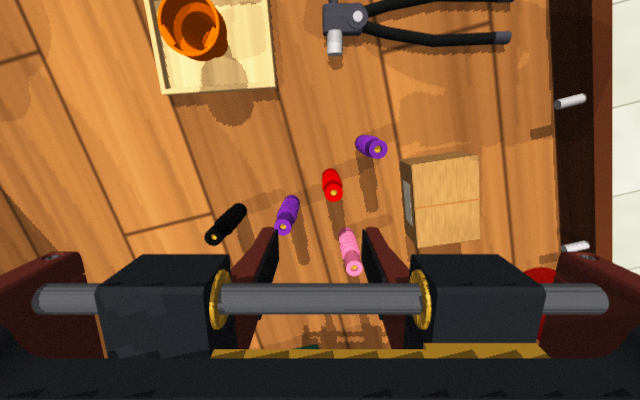

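View pics/scene8.png

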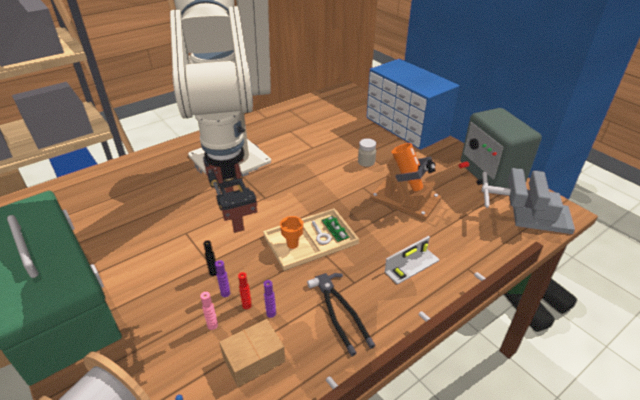

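The wrist view shows the red insulator head at (192,334), purple at (226,284) and (148,377), pink at (267,354), black at (238,213). The cup stands upright in the bay, clear of the divider.

```bash
cat > ins.py <<'E'
from cupfit import *
def redpos(p,c0,zr=(.088,.116),rr=.03,dbg=True):
    hsv=cv2.cvtColor(p['color'],cv2.COLOR_BGR2HSV);H,s_,v=[hsv[...,i] for i in range(3)]
    X,r,c=cloud(p,((H<=4)|(H>=174))&(s_>150)&(v>50))
    X=X[np.hypot(X[:,0]-c0[0],X[:,1]-c0[1])<rr]
    top=np.percentile(X[:,2],99)
    Y=X[(X[:,2]>zr[0])&(X[:,2]<top-.003)]
    f=lambda w:np.hypot(Y[:,0]-w[0],Y[:,1]-w[1])-.01
    w=least_squares(f,c0,loss='soft_l1',f_scale=.001).x
    if dbg: print('red',w,'top',top,len(Y),'topcentre',np.median(X[X[:,2]>top-.003],0),np.percentile(abs(f(w))*1000,[50,90]))
    return w,top,X
E
python3 - <<'E'
from ins import *
p=pickle.load(open('wrist8.pkl','rb'))
w,top,X=redpos(p,(.60,-.272))
hsv=cv2.cvtColor(p['color'],cv2.COLOR_BGR2HSV);H,s_,v=[hsv[...,i] for i in range(3)]
for n,m in dict(purple=(H>125)&(H<150)&(s_>120),pink=(H>150)&(H<176)&(s_>60)&(s_<190)&(v>120),black=(v<45)).items():
    nn,l,st,ce=cv2.connectedComponentsWithStats(m.astype(np.uint8))
    for i in range(1,nn):
        if st[i,4]>60 and st[i,1]<250 and st[i,1]>100 and (n!='black' or st[i,0]<240):
            Y,_,_=cloud(p,l==i)
            t=Y[(Y[:,2]>.09)&(Y[:,2]<.13)]
            if len(t): print(n,st[i],'head ctr',np.median(t,0),'all',Y.min(0),Y.max(0))
s=pickle.load(open('scene8.pkl','rb'));redpos(s,(.603,-.274))
E
```

```text
red [ 0.6122 -0.2743] top 0.34025548455358423 896 topcentre [ 0.6125 -0.2754  0.3426] [1.1311 6.6547]
purple [356 135  31  23 493] head ctr [ 0.6551 -0.2395  0.1127] all [ 0.6448 -0.2523  0.0145] [ 0.6666 -0.2287  0.1149]
purple [274 195  25  40 612] head ctr [ 0.5374 -0.2966  0.1124] all [ 0.5247 -0.3096  0.0064] [ 0.5643 -0.2539  0.2629]
pink [339 228  23  48 717] head ctr [ 0.6025 -0.3651  0.1123] all [ 0.5909 -0.4433  0.0024] [ 0.6145 -0.3571  0.1148]
black [205 204  42  41 771] head ctr [ 0.4589 -0.2905  0.1119] all [ 0.4418 -0.3165 -0.0009] [ 0.4669 -0.2801  0.1151]
red [ 0.6001 -0.2749] top 0.11285220211197627 50 topcentre [ 0.6006 -0.2757  0.1118] [0.8364 2.4912]
```

```bash
sed -i 's/    top=np.percentile/    X=X[X[:,2]<.2]\n    top=np.percentile/' ins.py
python3 - <<'E'
from ins import *
p=pickle.load(open('wrist8.pkl','rb'))
w,top,X=redpos(p,(.60,-.272))
for lo in (.005,.03,.06): 
    Y=X[(X[:,2]>lo)&(X[:,2]<lo+.025)];print(lo,len(Y),Y.min(0),Y.max(0),np.median(Y,0))
E
```

```text
red [ 0.6005 -0.276 ] top 0.1139999297682782 66 topcentre [ 0.6003 -0.2755  0.1129] [0.0776 0.1924]
0.005 32 [ 0.5924 -0.2704  0.0103] [ 0.6114 -0.2636  0.0298] [ 0.6019 -0.2649  0.027 ]
0.03 49 [ 0.5898 -0.2723  0.0379] [ 0.6122 -0.2637  0.053 ] [ 0.6009 -0.2654  0.0413]
0.06 118 [ 0.5888 -0.2809  0.0613] [ 0.6123 -0.2634  0.0801] [ 0.6017 -0.2673  0.0749]
```

Call:
send_rows([
  [[0.003,-0.001,0],[0,0,-6],0.05],
  [[0.006,-0.002,-0.005],[0,0,-12],0.05],
  [[0.009,-0.003,-0.015],[0,0,-19],0.05],
  [[0.012,-0.005,-0.025],[0,0,-26],0.05],
  [[0.0145,-0.0065,-0.035],[0,0,-33],0.05],
  [[0.0145,-0.0065,-0.045],[0,0,-40],0.05],
  [[0.0145,-0.0065,-0.055],[0,0,-46],0.05],
  [[0.0145,-0.0065,-0.06],[0,0,-50.7],0.05],
  [[0.0145,-0.0065,-0.06],[0,0,-50.7],0.05],
])

```text
t: 12.93
eef_pos: [0.5992, -0.2701, 0.2]
eef_rot: [-0.001, 0.976, 0.217, -0.001]
ft_force: [-1.2, 0.6, 0.2]
opening: 0.566
```

Run:
```python
from ins import *
s=manip.state();print(s['t'],s['eef_pos'],s['opening']*.0878,s['joints'])
T=q(s['eef_rot']).as_matrix();print('tool z',T[:,2],'y az',np.rad2deg(np.arctan2(T[1,1],T[0,1])))
p=cap('wrist','wrist9.png');pickle.dump(p,open('wrist9.pkl','wb'))
redpos(p,(.60,-.2755))
```

```text
12.9333 [ 0.5992 -0.2701  0.2   ] 0.049689453883645804 [-0.4414  0.4956  1.5691 -0.0005  1.0794  0.6926]
tool z [-0.0025  0.0007 -1.    ] y az -64.96293095053001
red [ 0.6006 -0.2762] top 0.11418753606109822 106 topcentre [ 0.6012 -0.2759  0.1129] [0.0801 0.2706]
```

View pics/wrist9.png

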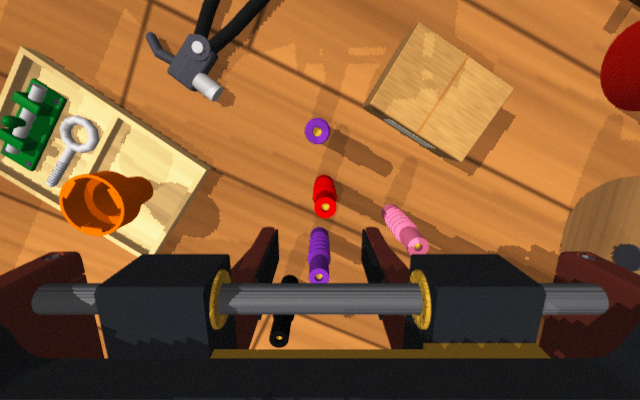

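Run:
```python
from ins import *
p=pickle.load(open('wrist9.pkl','rb'));s=manip.state()
e=np.array(s['eef_pos'])
for z in (e[2],.112,.083): print(z,proj(p,[e[0],e[1],z]))
print(proj(p,[.6006,-.276,.112]),p['xyz'])
```

```text
0.20082164279574288 [[244.3797 317.9385]]
0.112 [[205.2933 318.6078]]
0.083 [[197.578  318.7399]]
[[206.8273 324.5532]] [ 0.6626 -0.2424  0.3629]
```

The red head sits at (205,326), just under the tool axis; the purple ones are in front of and behind the jaw plane, so the fingers pass clear of them.

Call:
send_rows([
  [[0.001,-0.0045,-0.005],[0,0,0],0.05],
  [[0.001,-0.0058,-0.025],[0,0,0],0.05],
  [[0.001,-0.0058,-0.05],[0,0,0],0.05],
  [[0.001,-0.0058,-0.075],[0,0,0],0.05],
  [[0.001,-0.0058,-0.1],[0,0,0],0.05],
  [[0.001,-0.0058,-0.117],[0,0,0],0.05],
  [[0.001,-0.0058,-0.117],[0,0,0],0.05],
])

```text
t: 13.57
eef_pos: [0.5989, -0.2767, 0.0807]
eef_rot: [-0.002, 0.976, 0.218, -0.002]
ft_force: [-0.5, -0.4, 0.5]
opening: 0.574
```

Run:
```python
from ins import *
s=manip.state();print(s['t'],s['eef_pos'],s['ft_force'],s['opening']*.0878)
p=cap('wrist','wrist10.png');redpos(p,(.60,-.2755))
```

```text
13.5667 [ 0.5989 -0.2767  0.0807] [-0.5045 -0.4246  0.4663] 0.0503713147229907
red [ 0.6003 -0.275 ] top 0.1568650173523327 1750 topcentre [ 0.6216 -0.2673  0.1674] [ 1.6253 15.7952]
```

View pics/wrist10.png

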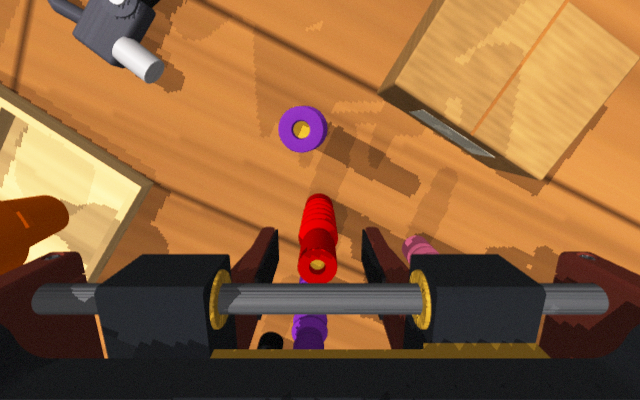

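Centred between the fingers at (264,318). Closing.

Call:
send_rows([
  [[0,0,0.001],[0,0,0],0.01],
  [[0,0,0.001],[0,0,0],0.01],
  [[0,0,0.001],[0,0,0],0.01],
  [[0,0,0.001],[0,0,0],0.01],
  [[0,0,0.001],[0,0,0],0.01],
  [[0,0,0.001],[0,0,0],0.01],
  [[0,0,0.001],[0,0,0],0.01],
])

```text
t: 14.2
eef_pos: [0.6015, -0.278, 0.0862]
eef_rot: [0.001, 0.976, 0.217, 0.0]
ft_force: [-0.1, 0.8, 5.9]
opening: 0.22
```

Call:
send_rows([
  [[0,0,0.01],[0,0,0],0.01],
  [[0,0,0.03],[0,0,0],0.01],
  [[0,0,0.06],[0,0,0],0.01],
  [[0,0,0.09],[0,0,0],0.01],
  [[0,0,0.12],[0,0,0],0.01],
  [[0,0,0.13],[0,0,0],0.01],
  [[0,0,0.13],[0,0,0],0.01],
])

```text
t: 14.78
eef_pos: [0.6026, -0.2787, 0.2188]
eef_rot: [0.002, 0.976, 0.217, 0.002]
ft_force: [0.3, 0.0, -0.8]
opening: 0.218
```

Run:
```python
from ins import *
s=manip.state();print(s['t'],s['eef_pos'],s['ft_force'],s['opening']*.0878)
p=cap('wrist','wrist11.png');a=cap('scene');b=cap('side');pickle.dump((a,b),open('ab11.pkl','wb'))
cv2.imwrite('pics/ss11.png',np.hstack([cv2.resize(a['color'][190:330,190:330],None,fx=2.8,fy=2.8),cv2.resize(b['color'][110:250,300:440],None,fx=2.8,fy=2.8)]))
```

```text
14.7833 [ 0.6026 -0.2787  0.2188] [ 0.3207  0.0354 -0.768 ] 0.019176970705794966
```

View pics/ss11.png

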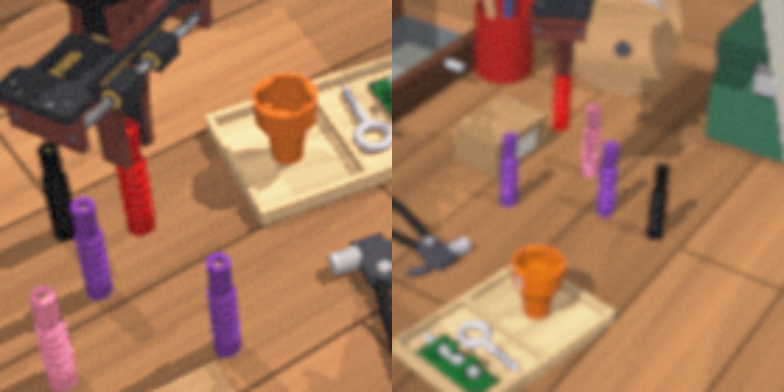

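View pics/wrist11.png

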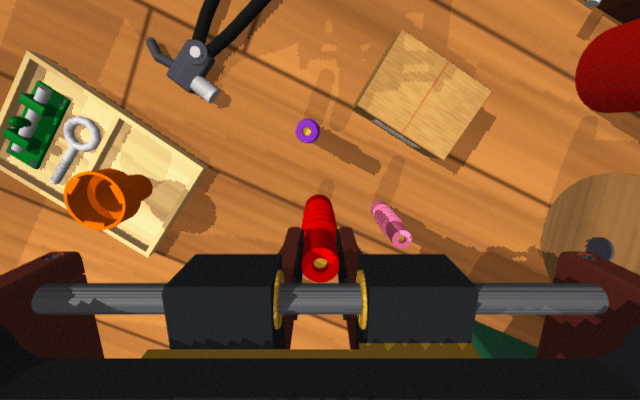

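The red insulator is held vertical and lifted. The neighbours are still standing and the cup is upright. Moving over the cup.

Call:
send_rows([
  [[-0.008,0.016,0.008],[0,0,0],0.01],
  [[-0.022,0.044,0.01],[0,0,0],0.01],
  [[-0.038,0.076,0.01],[0,0,0],0.01],
  [[-0.054,0.108,0.01],[0,0,0],0.01],
  [[-0.07,0.14,0.01],[0,0,0],0.01],
  [[-0.086,0.172,0.01],[0,0,0],0.01],
  [[-0.098,0.196,0.01],[0,0,0],0.01],
  [[-0.1036,0.2071,0.01],[0,0,0],0.01],
  [[-0.1036,0.2071,0.01],[0,0,0],0.01],
  [[-0.1036,0.2071,0.01],[0,0,0],0.01],
])

```text
t: 15.77
eef_pos: [0.4973, -0.0707, 0.2245]
eef_rot: [0.0, 0.976, 0.218, -0.001]
ft_force: [-0.3, -0.4, 0.0]
opening: 0.219
```

Run:
```python
from ins import *
s=manip.state();print(s['t'],s['eef_pos'],s['ft_force'],s['opening']*.0878)
p=cap('wrist','wrist12.png');a=cap('scene');b=cap('side');pickle.dump((p,a,b),open('ab12.pkl','wb'))
s=manip.state();print(s['eef_pos'])
def reds(p,c0,rr,zl,zh):
    hsv=cv2.cvtColor(p['color'],cv2.COLOR_BGR2HSV);H,s_,v=[hsv[...,i] for i in range(3)]
    X,r,c=cloud(p,((H<=3)|(H>=174))&(s_>215)&(v>90))
    return X[(np.hypot(X[:,0]-c0[0],X[:,1]-c0[1])<rr)&(X[:,2]>zl)&(X[:,2]<zh)]
for n,P in (('wrist',p),('scene',a),('side',b)):
    X=reds(P,s['eef_pos'][:2],.03,.1,s['eef_pos'][2]-.012)
    if len(X)<20: print(n,len(X));continue
    f=lambda w:np.hypot(X[:,0]-w[0]-w[2]*(X[:,2]-.16),X[:,1]-w[1]-w[3]*(X[:,2]-.16))-.012
    w=least_squares(f,[*s['eef_pos'][:2],0,0],loss='soft_l1',f_scale=.001).x
    print(n,len(X),'centre',w[:2],'slope',w[2:],'zmin',X[:,2].min(),np.percentile(abs(f(w))*1000,[50,90]))
    print('  cup');cupfit(P,(.4969,-.0689))
cv2.imwrite('pics/ss12.png',np.hstack([cv2.resize(a['color'][150:270,240:360],None,fx=3.3,fy=3.3),cv2.resize(b['color'][130:250,290:410],None,fx=3.3,fy=3.3)]))
```

```text
15.7667 [ 0.4973 -0.0707  0.2245] [-0.2921 -0.355   0.0253] 0.01925344176499402
[ 0.4981 -0.0718  0.2249]
wrist 732 centre [ 0.4971 -0.0713] slope [ 0.0026 -0.013 ] zmin 0.14223262534920186 [0.4241 0.8953]
  cup
rim [ 0.4664 -0.0796  0.2397] axis [-0.2273 -0.0825  0.9703] [ 1.9078  4.4618  7.2162 10.7808] 1699
scene 56 centre [ 0.4978 -0.0684] slope [-0.0531 -0.0476] zmin 0.1435632926478323 [1.2474 3.6293]
  cup
rim [ 0.4806 -0.0518  0.1975] axis [-0.1389  0.134   0.9812] [1.4006 2.8819 5.0661 6.6725] 506
side 68 centre [ 0.4977 -0.0704] slope [ 0.0087 -0.0412] zmin 0.14424483616763994 [1.2118 3.1752]
  cup
rim [ 0.5137 -0.0867  0.2013] axis [ 0.1422 -0.1754  0.9742] [1.4113 2.668  4.7504 6.246 ] 316
```

View pics/ss12.png

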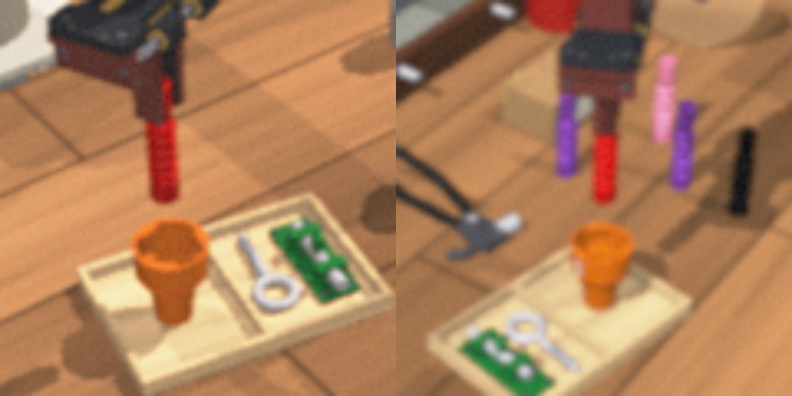

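View pics/wrist12.png

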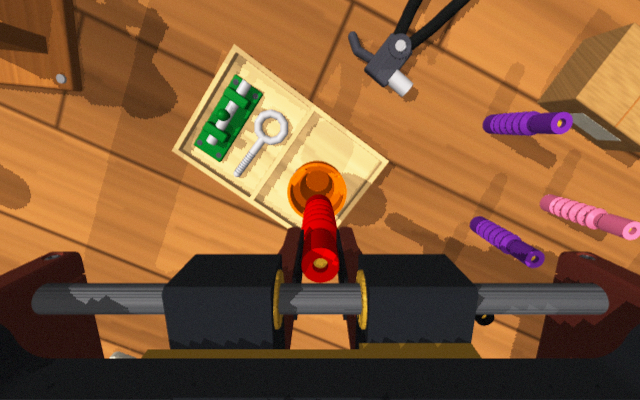

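Run:
```python
from ins import *
import cupfit as cf, fit
p,a,b=pickle.load(open('ab12.pkl','rb'))
o=cf.stackcloud
def sc(p,c0,r,zlo):
    X,rr,cc=o(p,c0,r,zlo);k=X[:,2]<.1;return X[k],rr,cc
cf.stackcloud=sc
for P in (p,a,b): cf.cupfit(P,(.4969,-.0689))
p=pickle.load(open('wrist9.pkl','rb'));cf.cupfit(p,(.4969,-.0689))
p=pickle.load(open('wrist8.pkl','rb'));cf.cupfit(p,(.4969,-.0689))
```

```text
rim [ 0.4974 -0.0687  0.0871] axis [-0.0021 -0.0049  1.    ] [0.1443 0.3606 1.1157 1.752 ] 1562
rim [ 0.497  -0.0686  0.0871] axis [ 0.0014 -0.0011  1.    ] [0.3983 0.7999 1.428  2.756 ] 479
rim [ 0.4945 -0.0654  0.0858] axis [-0.0188 -0.0173  0.9997] [0.3426 0.7894 1.2834 2.2202] 288
rim [ 0.497  -0.0687  0.0882] axis [-0.0111  0.0133  0.9999] [0.2007 0.4738 0.8496 1.2497] 3732
rim [ 0.497  -0.0686  0.088 ] axis [0.0009 0.0028 1.    ] [0.1373 0.3221 0.6437 1.1304] 2840
```

Call:
send_rows([
  [[-0.0005,0.002,-0.01],[0,0,0],0.01],
  [[-0.0005,0.002,-0.025],[0,0,0],0.01],
  [[-0.0005,0.002,-0.04],[0,0,0],0.01],
  [[-0.0005,0.002,-0.05],[0,0,0],0.01],
  [[-0.0005,0.002,-0.06],[0,0,0],0.01],
  [[-0.0005,0.002,-0.07],[0,0,0],0.01],
  [[-0.0005,0.002,-0.08],[0,0,0],0.01],
  [[-0.0005,0.002,-0.085],[0,0,0],0.01],
  [[-0.0005,0.002,-0.085],[0,0,0],0.01],
])

```text
t: 16.67
eef_pos: [0.4962, -0.0687, 0.139]
eef_rot: [-0.0, 0.976, 0.217, -0.001]
ft_force: [-0.2, 0.9, -0.1]
opening: 0.221
```

Run:
```python
from ins import *
s=manip.state();print(s['t'],s['eef_pos'],s['ft_force'],s['ft_torque'])
p=cap('wrist','wrist13.png');a=cap('scene');b=cap('side')
cv2.imwrite('pics/ss13.png',np.hstack([cv2.resize(a['color'][160:270,240:350],None,fx=3.5,fy=3.5),cv2.resize(b['color'][150:260,290:400],None,fx=3.5,fy=3.5)]))
```

```text
16.6667 [ 0.4962 -0.0687  0.139 ] [-0.2055  0.8584 -0.0679] [-0.0185  0.0317 -0.0124]
```

View pics/ss13.png

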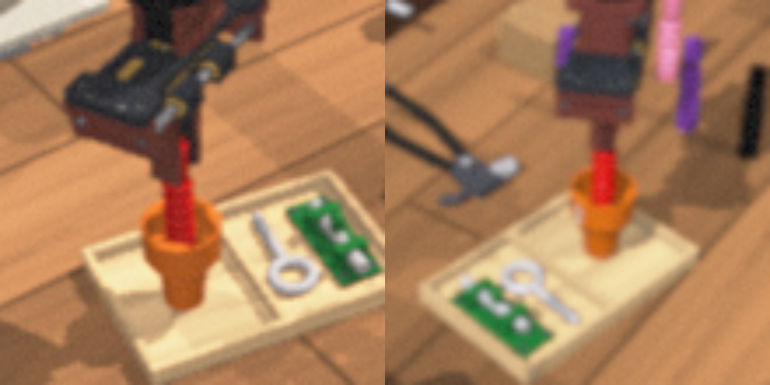

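View pics/wrist13.png

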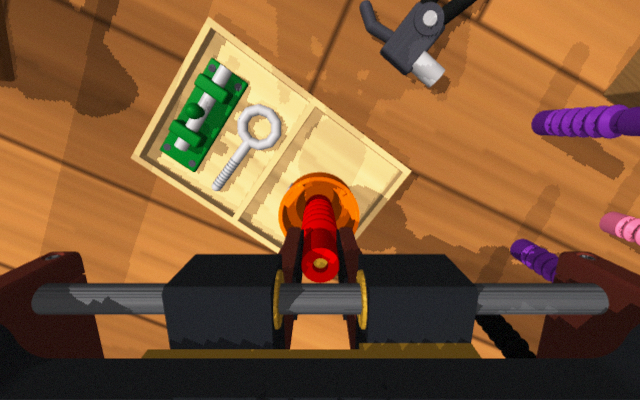

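The insulator is in the cup mouth, centred, with no contact force. Lowering further in small steps.

Call:
send_rows([
  [[0,0,-0.006],[0,0,0],0.01],
  [[0,0,-0.012],[0,0,0],0.01],
  [[0,0,-0.018],[0,0,0],0.01],
  [[0,0,-0.024],[0,0,0],0.01],
  [[0,0,-0.03],[0,0,0],0.01],
  [[0,0,-0.035],[0,0,0],0.01],
  [[0,0,-0.038],[0,0,0],0.01],
  [[0,0,-0.038],[0,0,0],0.01],
])

```text
t: 17.48
eef_pos: [0.4964, -0.0686, 0.1014]
eef_rot: [-0.0, 0.976, 0.217, -0.001]
ft_force: [0.3, -0.5, -1.0]
opening: 0.219
```

Call:
send_rows([
  [[0,0,-0.001],[0,0,0],0.01],
  [[0,0,-0.002],[0,0,0],0.01],
  [[0,0,-0.003],[0,0,0],0.01],
  [[0,0,-0.004],[0,0,0],0.01],
])

```text
t: 17.82
eef_pos: [0.497, -0.0688, 0.0984]
eef_rot: [0.0, 0.976, 0.217, 0.0]
ft_force: [-0.8, -0.0, -0.3]
opening: 0.224
```

Call:
send_rows([
  [[0,0,-0.001],[0,0,0],0.01],
  [[0,0,-0.002],[0,0,0],0.01],
  [[0,0,-0.003],[0,0,0],0.01],
])

```text
t: 18.07
eef_pos: [0.4969, -0.0687, 0.0952]
eef_rot: [0.0, 0.976, 0.217, -0.0]
ft_force: [0.1, -0.4, -0.6]
opening: 0.224
```

Run:
```python
from ins import *
s=manip.state();print(s['t'],s['eef_pos'],s['ft_force'])
a=cap('scene');b=cap('side')
cv2.imwrite('pics/ss14.png',np.hstack([cv2.resize(a['color'][160:270,240:350],None,fx=3.5,fy=3.5),cv2.resize(b['color'][150:260,290:400],None,fx=3.5,fy=3.5)]))
```

```text
18.0667 [ 0.4969 -0.0687  0.0952] [ 0.0985 -0.3516 -0.6208]
```

View pics/ss14.png

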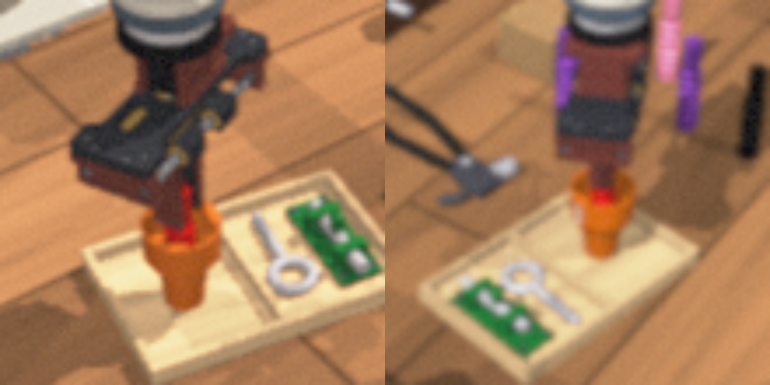

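Call:
send_rows([
  [[0,0,-0.0007],[0,0,0],0.01],
  [[0,0,-0.0014],[0,0,0],0.01],
  [[0,0,-0.002],[0,0,0],0.01],
])

```text
t: 18.42
eef_pos: [0.4975, -0.0687, 0.0941]
eef_rot: [0.0, 0.976, 0.217, 0.0]
ft_force: [-3.0, 1.1, 16.1]
opening: 0.223
```

Call:
send_rows([
  [[0,0,-0.0007],[0,0,0],0.01],
  [[0,0,-0.0014],[0,0,0],0.01],
  [[0,0,-0.0014],[0,0,0],0.01],
])

```text
t: 18.67
eef_pos: [0.4982, -0.0686, 0.094]
eef_rot: [0.0, 0.976, 0.217, 0.001]
ft_force: [-3.9, 2.9, 22.5]
opening: 0.225
```

Seated: contact at TCP z 0.094, as expected. I unload and open.

Call:
send_rows([
  [[0,0,0.001],[0,0,0],0.01],
  [[0,0,0.0018],[0,0,0],0.01],
  [[0,0,0.0018],[0,0,0],0.01],
])

```text
t: 18.92
eef_pos: [0.4972, -0.0687, 0.0941]
eef_rot: [0.0, 0.976, 0.217, 0.0]
ft_force: [-1.3, 0.8, 7.2]
opening: 0.224
```

Run:
```python
from ins import *
s=manip.state();print(s['t'],s['eef_pos'],s['ft_force'])
```

```text
18.9167 [ 0.4972 -0.0687  0.0941] [-1.2651  0.7827  7.1841]
```

Call:
send_rows([
  [[0,0,0.0006],[0,0,0],0.01],
  [[0,0,0.0006],[0,0,0],0.022],
  [[0,0,0.0006],[0,0,0],0.026],
  [[0,0,0.0006],[0,0,0],0.03],
  [[0,0,0.0006],[0,0,0],0.036],
  [[0,0,0.0006],[0,0,0],0.04],
  [[0,0,0.0006],[0,0,0],0.04],
])

```text
t: 19.5
eef_pos: [0.4968, -0.0687, 0.0942]
eef_rot: [0.0, 0.976, 0.217, -0.0]
ft_force: [-1.4, -0.1, -0.5]
opening: 0.453
```

Run:
```python
from ins import *
s=manip.state();print(s['t'],s['eef_pos'],s['ft_force'],s['opening']*.0878)
p=cap('wrist','wrist15.png');a=cap('scene');b=cap('side')
cv2.imwrite('pics/ss15.png',np.hstack([cv2.resize(a['color'][160:270,240:350],None,fx=3.5,fy=3.5),cv2.resize(b['color'][150:260,290:400],None,fx=3.5,fy=3.5)]))
```

```text
19.5 [ 0.4968 -0.0687  0.0942] [-1.4006 -0.1069 -0.5065] 0.03973088881907884
```

View pics/wrist15.png

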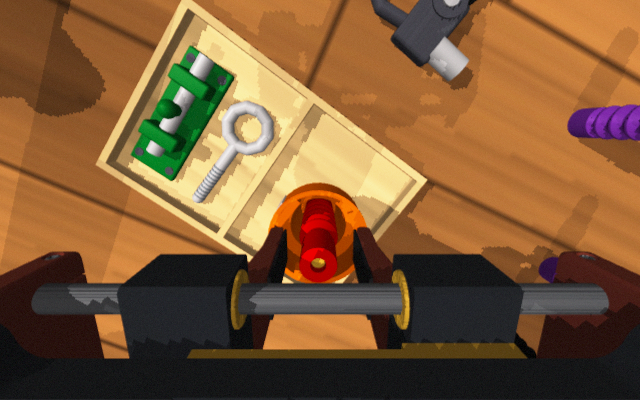

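View pics/ss15.png

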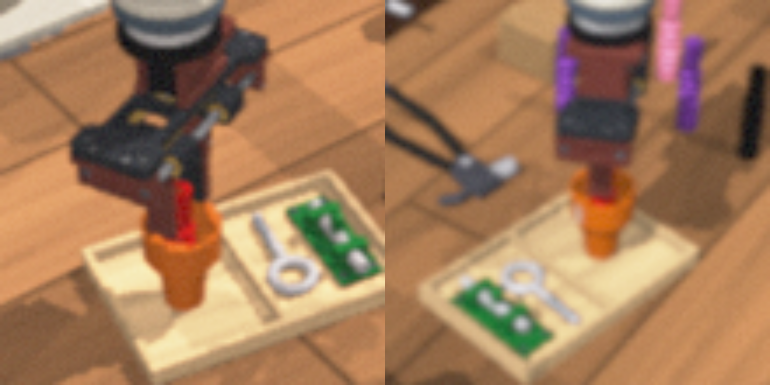

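Released, and both are standing at (260,318) in the wrist view. I withdraw straight up.

Call:
send_rows([
  [[0,0,0.006],[0,0,0],0.04],
  [[0,0,0.015],[0,0,0],0.04],
  [[0,0,0.03],[0,0,0],0.045],
  [[0,0,0.055],[0,0,0],0.05],
  [[0,0,0.085],[0,0,0],0.05],
  [[0,0,0.12],[0,0,0],0.05],
  [[-0.03,0,0.15],[0,0,0],0.05],
  [[-0.06,0,0.165],[0,0,0],0.05],
  [[-0.08,0,0.165],[0,0,0],0.05],
  [[-0.08,0,0.165],[0,0,0],0.05],
])

```text
t: 20.48
eef_pos: [0.4139, -0.0685, 0.2609]
eef_rot: [0.001, 0.976, 0.217, 0.0]
ft_force: [0.1, -0.3, -0.6]
opening: 0.569
```

Run:
```python
from ins import *
s=manip.state();print(s['t'],s['eef_pos'],s['ft_force'],s['opening']*.0878)
p=cap('wrist','wrist16.png');a=cap('scene','scene16.png');b=cap('side')
cv2.imwrite('pics/ss16.png',np.hstack([cv2.resize(a['color'][160:270,240:350],None,fx=3.5,fy=3.5),cv2.resize(b['color'][150:260,290:400],None,fx=3.5,fy=3.5)]))
w,top,X=redpos(p,(.497,-.069),zr=(.095,.2));
import cupfit as cf;o=cf.stackcloud
def sc(p,c0,r,zlo):
    X,rr,cc=o(p,c0,r,zlo);hs=cv2.cvtColor(p['color'],cv2.COLOR_BGR2HSV)[rr,cc];k=(X[:,2]<.095)&(hs[:,0]>5);return X[k],rr,cc
cf.stackcloud=sc;cf.cupfit(p,(.497,-.0687))
```

```text
20.4833 [ 0.4139 -0.0685  0.2609] [ 0.119  -0.2508 -0.5898] 0.04991584939992068
red [ 0.4973 -0.0691] top 0.12250848565327968 36 topcentre [ 0.4972 -0.0689  0.121 ] [0.0735 2.2022]
rim [ 0.4973 -0.0683  0.0883] axis [-0.0062  0.0107  0.9999] [0.1228 0.3087 0.7029 1.2755] 1410
```

View pics/ss16.png

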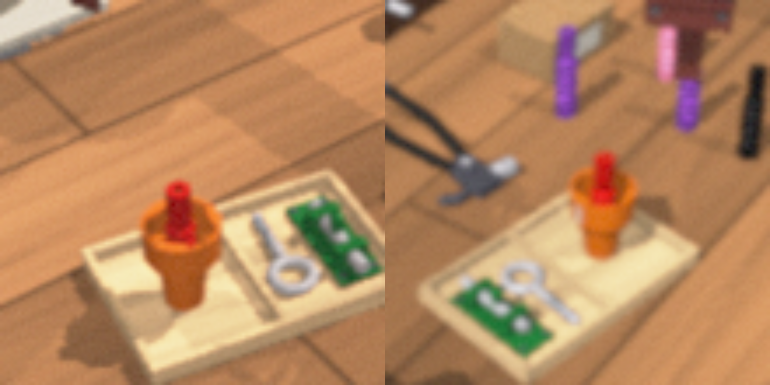

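View pics/wrist16.png

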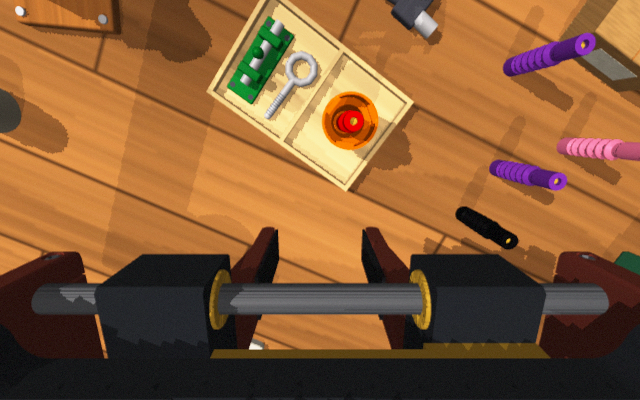

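View pics/scene16.png

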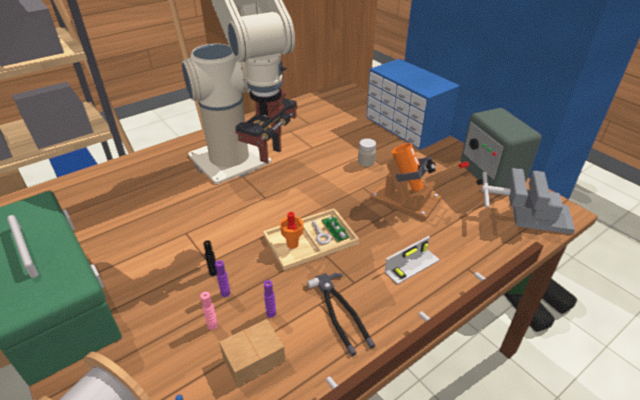

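The cup at (240,290) stands in the bay with the red insulator upright inside. Its top is at 0.121–0.122 m against an expected 0.120 m. The other things are unmoved and the gripper is clear, so I hand in.

```bash
python3 -c "
from h import *
print(manip.hand_in())"
```

```text
the job is handed in; nothing more can be done
None
```

I did the job in the order asked and handed it in at about 20.6 s of the 67 s; the hand-in reports no verdict.

- **Cup:** I twisted the top orange cup about 54° to some 57° from the lower ribs. I drew it off along the 30° lean without resistance, stood it upright in the empty bay and released it. The clamp knob was not touched.
- **Red insulator:** I picked it from between the purple look-alikes and lowered it foot first until it met the cup floor. I unloaded it and let go.

**Last checks:**
- The cup's axis fits within about 1° of vertical, near the bay's centre. The insulator is centred in the cup within 1 mm.
- The insulator reaches 0.121–0.122 m, where a seated one should reach about 0.120 m.
- The gripper is clear of both, and nothing else looks moved in the pictures.
- The highest contact force I read was about 27 N at the wrist, when the cup first met the bay floor.

**Disagreements:**
- The wrist camera puts the cup's rim at 0.088 m instead of 0.085 m. I take this as calibration bias, since the cup's foot is seen flat on the bay floor.
- While the insulator hung over the cup, the side camera put its offset some 3–5 mm from the other two cameras' reading. I aimed in between, and it went in with no contact force until it met the cup floor.

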